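# Weigh a returned steering lock on the spring hook scale

## Task

Weigh the returned steering lock: pick it up by its column clamp, hang it by the clamp's hole on the hook of the bench spring scale, easing its weight onto the spring so that the hook neither drops nor jumps when you let go, and leave it hanging free until it has stood quite still for a full second. Then lift it off the hook gently, without forcing or striking the scale, and set it down upright (not dropped) in the empty bay of the parts tray. Leave everything else where it is.

Things in the scene. Friction and masses are not known exactly. Their poses are not given: they have to be found in the camera images.
- lock: steering lock standing upright, 124 mm high (bolt heads 129), 0.24 to 0.90 kg, not to be seen from outside. From below: round brass barrel (foot 42 mm across, then 34) to z 55, a neck, and on top the aluminium column clamp, a flat block 18 mm thick (x), 56 wide (y), z 70 to 124. Grip it across the clamp's flat 56 mm sides. Small black switch stub on the +x side. Origin: centre of underside, z up
- clamp_hole (a point): centre of the round 40 mm hole that runs right through the clamp along the lock's x, 97 mm above the lock's underside; above the hole the clamp is 7 mm thick. Axes as the lock
- scale: bench spring scale, fixed: base plate 190 x 110 x 12 mm, reaching 145 mm to -x of the origin; upright grey case 50 (x) x 62 (y) mm, 295 mm high (adjuster on top to 309). Origin under the centre of the case at bench height, z up; its slotted, graduated front, from which the hook reaches out, looks to -x. It stands firm but must not be struck or forced
- hook_seat (a point): where the clamp hangs: top of the hook's level strip (8 mm wide, 6 thick), 92 mm in front of the case, 235 mm above the bench unloaded; goes down with the hook. Axes as the scale, the strip points to -x. The upturned end lies 21 to 27 mm beyond this point and stands 14 mm above the strip; from there to 40 mm behind this point the strip is straight and clear
- hook (a joint): travel of the sprung hook in m, 0 unloaded, growing downward; spring 110 N/m (about 89 mm per kg), lightly damped, settles in two to three seconds; end stop at 0.105
- tray: grey parts tray, fixed, 124 (x) x 226 (y) x 28 mm high, walls 4 mm, floor 4 mm thick, one cross wall makes two bays side by side in y. Origin at the centre of its underside
- free_bay (a point): centre of the floor of the empty bay (the -y half of the tray), 4 mm above the bench; the bay is 116 (x) x about 107 mm (y) inside. Axes as the tray
- barrel: old brass lock barrel, round, 38 mm across its foot and 60 mm high, standing in the occupied bay of the tray; bystander. Origin at the centre of its underside
- fob_shell: cracked black fob shell, 72 x 38 x 13 mm, lying on the bench; bystander. Origin at the centre of its underside
- button_pad: grey rubber button pad, 46 x 28 x 8 mm, lying on the bench; bystander. Origin at the centre of its underside
- pry_bar: steel coin cell pry bar, 135 mm long, 16 mm wide, 5 mm thick, lying on the bench; bystander. Origin at the centre of its underside
- ignition_cylinder: bare brass ignition cylinder without clamp, 36 mm across its foot and 46 mm high, standing on the bench; bystander. Origin at the centre of its underside
- key_blank: key blank with black bow, 77 x 26 x 6 mm, lying on the bench; bystander. Origin at the centre of its underside
- cell_stack: short stack of coin cells, 25 mm across and 20 mm high, on the bench; bystander. Origin at the centre of its underside
- screwdriver: screwdriver with wooden handle, 160 mm long, lying on the bench; bystander. Origin at the centre of its underside

How it is judged:
By the outcome, as a careful person would: the job done as asked, in the order asked, and still so for the second after the job is handed in, with the robot touching nothing.
It also fails if it takes over 72 s, if anything falls off the work surface, if the arm or the gripper's body presses on something with over 40 N, if the wrist force passes 120 N, or if a joint passes its speed limit or range.

## Robot

A 6-joint arm with a two-finger parallel gripper is mounted at the origin on the work surface. World frame = base frame: x ahead of the robot, y to its left, z up, the work surface at z = 0. Lengths are in m, angles in degrees, forces in N, time in s.
With the tool pointing down it reaches from about 0.375 to 0.925 m from the base axis. Payload 5.7 kg.
Tool frame: the origin (TCP) lies between the finger pads; the fingertips stand 17 mm ahead of it and the grasp point (between the pads) lies 2 mm behind it; x points along the fingers, z is the direction in which the jaws open and shut, and the axes are right-handed (so a half turn about x gives the same grasp; the last joint's range is limited). The gripper opens to 85 mm and grips with 20 to 120 N. Pads are 22 mm wide; open, the fingers measure 114 mm over their backs; the gripper's body (76 mm by 85 mm) begins 54 mm behind the grasp point. The pads swing forward as they close: fully open they stand 13 mm farther back than shut.
Start: joints at [-81.079, 20.558, 86.54, -0, 72.909, -6.595], TCP at [0.16, -0.578, 0.248] pointing down, gripper open.
Joint ranges: [-170.27, 170.27], [-57.76, 135], [12.27, 136.19], [-55.21, 235.2], [11.17, 155.16], [-170.74, 170.74]. Speed limits (degrees/s): [136.94, 136.94, 180, 180, 180, 180].

## Interface

Orientations are given as a 3x3 rotation matrix whose columns are the frame's x, y, z axes.
In Python, from rig import readout, imaging, ticket, nets gives the robot as it stands.
- The arm moves only by the tool servo_tool, never from a script. Its argument "series" is a list that holds one entry, the list of rows, each a list of 5 numbers: the shift along the tool's x, y, z in units of 0.1 m (1.0 is 0.1 m), then the turn about the tool's x in units of 2 pi rad (1.0 is 2 pi rad), then the finger opening in mm, from 0 to 85.4. In form: [[[dx, dy, dz, spin, fingers], ...]]. A call has 1 to 5 rows; each row is the pose to reach, as a shift and turn from the pose measured when the call began, along the tool's axes at that moment, turning the shorter way round; what a row does not reach only later rows make up. A row lasts 1/8 s, in which the tool goes at most 62.5 mm and 10.7 degrees, less where a joint would pass 70% of its speed; a pose out of reach is approached as far as the arm can. A call with a number of a shift or a turn outside -1 to 1 is refused whole. A call with a gripper value outside its range is refused whole. The fingers move at their own pace and stop on an object; "grip_force" is the grip in N (left out, the last holds). Time passes only in rows, so rows that repeat a pose let the fingers close. It gives the time, the measured TCP pose, the force and the opening at its end, in the units of the state.
- readout.read_state(): the state, without advancing time (a new reading comes with each control period).
- imaging.camera(name): name is "scene" or "side" or "wrist"; returns a dict with "frame" (384x512x3 uint8, red, green, blue), "fx", "fy", "cx", "cy" (pixels), "eye" and "rotation" of the camera in the world; the wrist camera has in their place "T_tool_cam" (4x4, takes a point from camera to tool coordinates, whose origin is the TCP and whose axes are the tool frame's). Camera axes: x right, y down, z forward; pixel columns grow to the right and rows downward; lengths in m; the calibration is good to about 2 mm. The wrist camera is an equidistant fisheye: a pixel r from the principal point sees the ray r / f radians off the axis. A picture is of the moment at which its call begins: read the wrist's pose just before it. There is no depth.
- ticket.sign_off(): hands the job in, once; it reports no verdict.
Trained networks look in a picture, given as the dict that the camera call returned (one of the last four; its "shot" number tells which), for a name from the list of things; names that differ only in an ending like _2 or _b are one class to them, and where a whole thing is asked for, a point or a joint stands for the part that bears it (a point fixed in the world has none). Each returns a list of dicts, best first, with "conf" (0 to 1); they miss things now and then, are a little off and sometimes report something else, mostly with a low value. They report only what shows in the picture. A call takes as long as a camera call.
- nets.recognise(thing, picture): "centre" ([column, row] in pixels, amid what is visible of it).
The state is a dict: "time_s": time; "qpos": joint angles; "joint_vel": joint speeds; "tau": joint torques, N m; "position": TCP position; "ee_rot": TCP orientation; "wrist_force": force on the tool from outside, world axes, zero at the start; "wrist_torque": the same for the moment, N m; "finger_gap": opening from 0.0 (shut) to 1.0 (fully open).
Only numpy, scipy, OpenCV 4.12 (cv2) and the standard library are available. Lean on these libraries where they do the work, as an engineer would, in place of code of your own. Each camera call takes 0.05 s, during which the arm holds its last target.

## Working session

There is one attempt and no reset: what is moved stays moved. The work goes in short steps, Python scripts to look and compute and a tool call to move; the robot and the scene stay as the last step left them, time stands still between calls to the robot, and variables do not carry over. Pictures are saved under pics/ and viewed, and the job is handed in when it is done.

Besides the shell and the picture viewer there is one more tool, called after "Request:" as name(argument=value, ...) on one line, values as JSON. servo_tool: Moves the arm, as the interface text tells. Its arguments: {"type":"object","properties":{"series":{"type":"array"},"grip_force":{"type":"number"}},"required":["series"]}

```bash
ls; mkdir -p pics
python3 - <<'E'
from rig import readout, imaging, ticket, nets
import cv2,numpy as np
print(readout.read_state())
for n in ["scene","side","wrist"]:
    p=imaging.camera(n); cv2.imwrite(f"pics/{n}0.png",p["frame"][:,:,::-1])
    print(n,{k:v for k,v in p.items() if k!="frame"})
    for t in ["lock","clamp_hole","scale","hook_seat","tray","free_bay","barrel"]:
        print(t,[(np.round(d["centre"],1).tolist(),round(d["conf"],2)) for d in nets.recognise(t,p)[:2]])
E
```

```text
pics
{'time_s': 0.0, 'qpos': array([-8.10788274e+01,  2.05976174e+01,  8.66004972e+01, -7.83107976e-04,
        7.29096757e+01, -6.59487347e+00]), 'joint_vel': array([-0.05723304,  0.02003367, -0.01911393,  0.00914052, -0.00565827,
        0.09077234]), 'tau': array([ 3.23372624e-03, -5.27605820e+01, -2.78620291e+01,  9.81268204e-05,
        1.30264476e-02, -3.25391170e-05]), 'position': array([ 0.16038692, -0.57746925,  0.24744685]), 'ee_rot': array([[-3.04648748e-04,  9.63554527e-01,  2.67511834e-01],
       [ 1.85650923e-03,  2.67511931e-01, -9.63552759e-01],
       [-9.99998230e-01,  2.03093049e-04, -1.87034505e-03]]), 'wrist_force': array([1.09878937, 0.85354038, 0.08922208]), 'wrist_torque': array([-0.00340641, -0.03272027, -0.00124811]), 'finger_gap': 0.9994086365476011}
scene {'fx': 391.23741783436526, 'fy': 391.23741783436526, 'cx': 254.8025036210619, 'cy': 191.93023241098444, 'eye': array([1.15550114, 0.12868153, 1.03983462]), 'rotation': array([[-0.14106534,  0.81013728, -0.56901508],
       [ 0.98998597,  0.11234331, -0.08547963],
       [-0.0053252 , -0.57537516, -0.8178
[... 774 characters left out ...]
 0.73), ([221.3, 334.9], 0.17)]
tray [([223.2, 337.1], 0.83)]
free_bay [([221.4, 334.4], 0.75), ([258.6, 202.5], 0.56)]
barrel [([203.2, 355.7], 0.82)]
wrist {'fx': 297.3186396354542, 'fy': 297.3186396354542, 'cx': 257.4000090707614, 'cy': 187.96635494492102, 'T_tool_cam': array([[ 1.47391135e-05, -2.78539898e-01,  9.60424659e-01,
        -1.25950097e-01],
       [ 7.45316666e-04, -9.60424389e-01, -2.78539832e-01,
         7.10194129e-02],
       [ 9.99999722e-01,  7.19925935e-04,  1.93444624e-04,
        -3.48351198e-05],
       [ 0.00000000e+00,  0.00000000e+00,  0.00000000e+00,
         1.00000000e+00]]), 'shot': 3}
lock []
clamp_hole []
scale []
hook_seat []
tray []
free_bay []
barrel []
```

View pics/scene0.png

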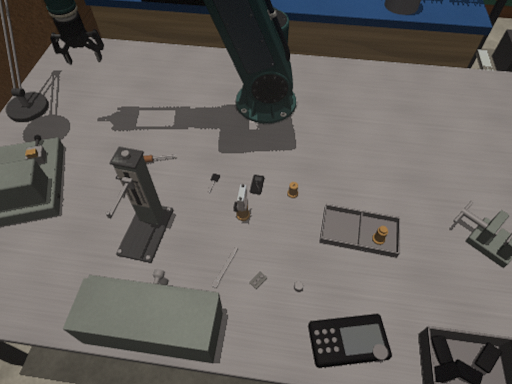

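View pics/side0.png

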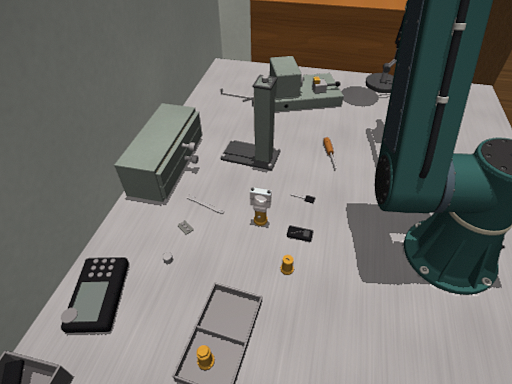

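View pics/wrist0.png

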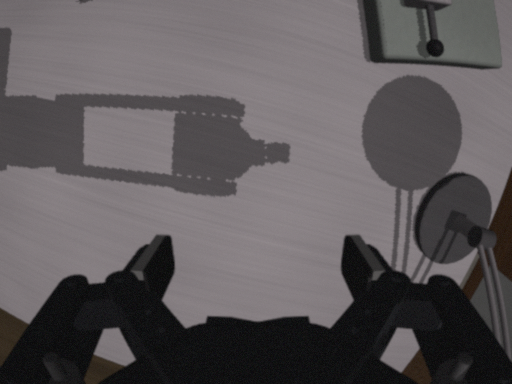

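```bash
cat > h.py <<'E'
import numpy as np,cv2
from rig import readout, imaging, ticket, nets
def ray(p,uv,st=None):
    u,v=uv
    if 'eye' in p:
        d=np.array([(u-p['cx'])/p['fx'],(v-p['cy'])/p['fy'],1.]);d=p['rotation']@d
        return p['eye'],d/np.linalg.norm(d)
    a=np.array([u-p['cx'],v-p['cy']]);r=np.linalg.norm(a);th=r/p['fx']
    d=np.array([*(a/max(r,1e-9)*np.sin(th)),np.cos(th)])
    T=p['T_tool_cam'];R=st['ee_rot']
    return st['position']+R@T[:3,3],R@T[:3,:3]@d
def atz(p,uv,z,st=None):
    o,d=ray(p,uv,st);return o+d*(z-o[2])/d[2]
def proj(p,X,st=None):
    X=np.asarray(X,float)
    if 'eye' in p:
        c=p['rotation'].T@(X-p['eye']);return np.array([p['cx']+p['fx']*c[0]/c[2],p['cy']+p['fy']*c[1]/c[2]])
    T=p['T_tool_cam'];c=T[:3,:3].T@(st['ee_rot'].T@(X-st['position'])-T[:3,3])
    r=np.hypot(c[0],c[1]);th=np.arctan2(r,c[2])
    return np.array([p['cx'],p['cy']])+p['fx']*th*c[:2]/max(r,1e-9)
def tri(*rs):
    A=np.zeros((3,3));b=np.zeros(3)
    for o,d in rs:
        M=np.eye(3)-np.outer(d,d);A+=M;b+=M@o
    X=np.linalg.solve(A,b);return X,[np.linalg.norm((np.eye(3)-np.outer(d,d))@(X-o)) for o,d in rs]
E
python3 - <<'E'
from h import *
s=imaging.camera("scene");t=imaging.camera("side")
import pickle;pickle.dump((s,t),open("p0.pkl","wb"))
for n,p,(x,y,w,hh) in [("sA",s,(90,135,100,130)),("sB",s,(210,150,100,75)),("tA",t,(210,60,140,115)),("tB",t,(225,170,90,70)),("sC",s,(310,195,100,70)),("tC",t,(165,275,110,109))]:
    k=min(780//w,590//hh)
    cv2.imwrite(f"pics/{n}.png",cv2.resize(p["frame"][y:y+hh,x:x+w,::-1],None,fx=k,fy=k,interpolation=cv2.INTER_CUBIC));print(n,x,y,k)
for nm in ["lock","clamp_hole","hook_seat","scale","tray","free_bay"]:
    a=nets.recognise(nm,s);b=nets.recognise(nm,t)
    print(nm,tri(ray(s,a[0]["centre"]),ray(t,b[0]["centre"])))
E
```

```text
sA 90 135 4
sB 210 150 7
tA 210 60 5
tB 225 170 8
sC 310 195 7
tC 165 275 5
lock (array([ 0.52483332, -0.00538932,  0.07614714]), [np.float64(0.0012568768421048516), np.float64(0.0012568768421047198)])
clamp_hole (array([0.5248173 , 0.00057549, 0.07738347]), [np.float64(0.003437838850515755), np.float64(0.003437838850515888)])Traceback (most recent call last):
  File "<stdin>", line 9, in <module>
IndexError: list index out of range
```

View pics/sA.png

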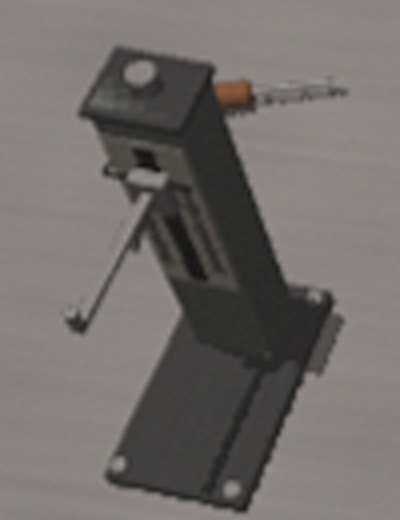

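View pics/tA.png

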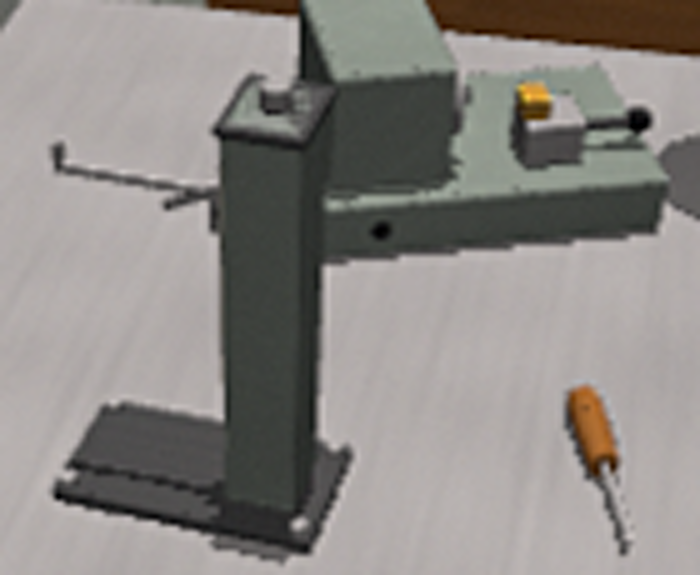

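View pics/sB.png

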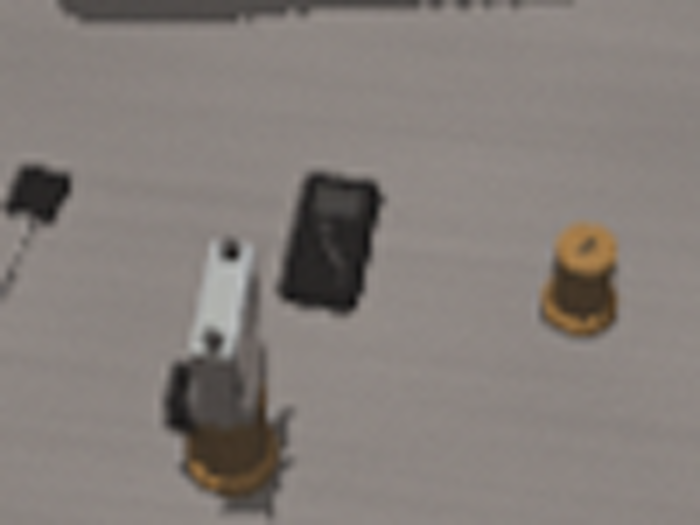

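View pics/tB.png

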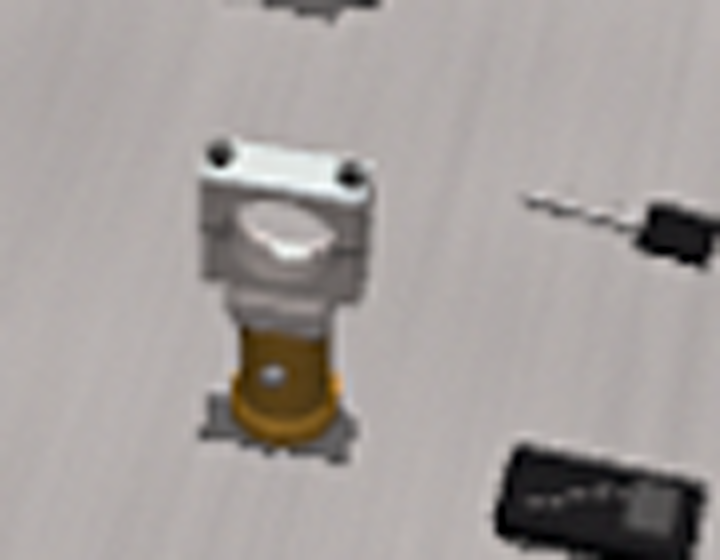

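View pics/sC.png

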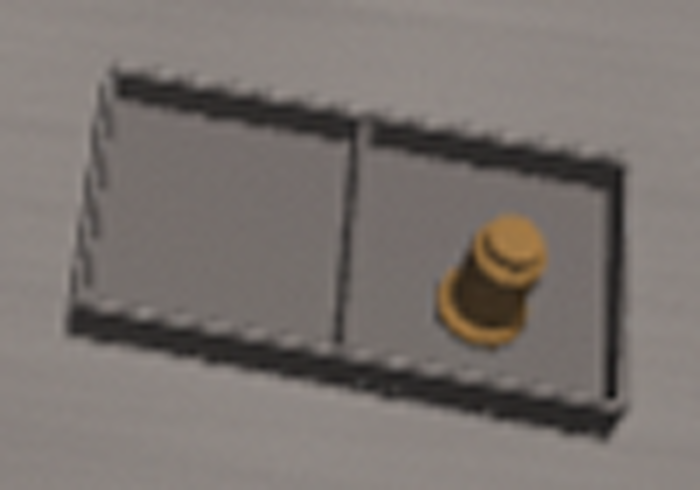

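View pics/tC.png

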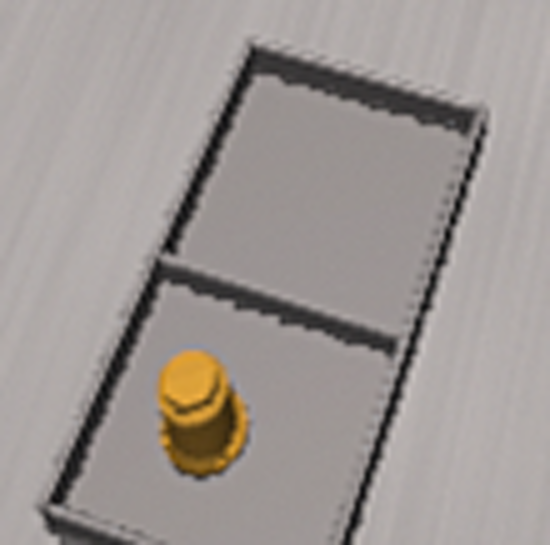

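Run:
```python
from h import *;import pickle
s,t=pickle.load(open("p0.pkl","rb"))
A=lambda u,v:ray(s,(90+u/4,135+v/4)); B=lambda u,v:ray(s,(210+u/7,150+v/7))
C=lambda u,v:ray(t,(210+u/5,60+v/5)); D=lambda u,v:ray(t,(225+u/8,170+v/8))
def P(n,*r):
    X,e=tri(*r);print(n,np.round(X,4),np.round(e[0],4));return X
a=P("bolt near",B(230,250),D(350,173));b=P("bolt far",B(213,340),D(220,153))
d=a-b;print(np.degrees(np.arctan2(d[1],d[0])),np.linalg.norm(d))
P("hooktip top",A(75,312),C(58,150))
P("adjuster",A(140,70),C(283,98))
for n,q in [("tip",(75,312)),]: pass
pt=lambda u,v,z:np.round(atz(s,(90+u/4,135+v/4),z),4)
print("plate FL,FR,BR",pt(106,478,.012),pt(245,508,.012),pt(332,297,.012))
print("bolt heads plate",pt(119,464,.013),pt(232,489,.013),pt(317,296,.013))
print("case top corners",[pt(u,v,.295) for u,v in [(80,115),(180,133),(215,68),(115,47)]])
print("hook strip: base,end at z .235",pt(155,195,.232),pt(80,325,.235))
T=lambda u,v,z:np.round(atz(s,(310+u/7,195+v/7),z),4)
print("tray top",[T(u,v,.028) for u,v in [(113,68),(625,160),(620,410),(72,315)]])
print("tray div",T(362,122,.028),T(342,345,.028))
S=lambda u,v,z:np.round(atz(t,(165+u/5,275+v/5),z),4)
print("tray side",[S(u,v,.028) for u,v in [(253,43),(485,112),(45,510)]],S(160,262,.028),S(400,350,.028))
```

```text
bolt near [ 0.4998 -0.0058  0.1247] 0.0021
bolt far [ 0.5449 -0.0056  0.1243] 0.0022
-179.7801821348009 0.045070572949660985
hooktip top [ 0.7099 -0.2946  0.2423] 0.0004
adjuster [ 0.5657 -0.2866  0.2986] 0.0005
plate FL,FR,BR [ 0.7145 -0.3439  0.012 ] [ 0.7234 -0.2373  0.012 ] [ 0.5409 -0.2222  0.012 ]
bolt heads plate [ 0.7029 -0.3379  0.013 ] [ 0.7107 -0.2505  0.013 ] [ 0.5422 -0.2337  0.013 ]
case top corners [array([ 0.6023, -0.3137,  0.295 ]), array([ 0.6076, -0.2482,  0.295 ]), array([ 0.5542, -0.2429,  0.295 ]), array([ 0.5459, -0.3112,  0.295 ])]
hook strip: base,end at z .235 [ 0.6125 -0.28    0.232 ] [ 0.7147 -0.2918  0.235 ]
tray top [array([0.4691, 0.2479, 0.028 ]), array([0.4863, 0.4678, 0.028 ]), array([0.6074, 0.4576, 0.028 ]), array([0.5946, 0.2356, 0.028 ])]
tray div [0.4824 0.3561 0.028 ] [0.5932 0.3464 0.028 ]
tray side [array([0.5797, 0.2373, 0.028 ]), array([0.4606, 0.2476, 0.028 ]), array([0.598 , 0.4591, 0.028 ])] [0.5872 0.3512 0.028 ] [0.4726 0.3644 0.028 ]
```

Request:
servo_tool(series=[[[-0.1, 0.5, -0.45, 0, 85], [-0.2, 1.0, -0.9, 0, 85], [-0.2, 1.0, -0.9, 0, 85]]], grip_force=40)

```text
time_s: 1.98
position: [0.2341, -0.4615, 0.2688]
ee_rot: [[0.0, 0.963, 0.27], [0.001, 0.27, -0.963], [-1.0, 0.001, -0.001]]
wrist_force: [0.4, -0.7, -0.3]
finger_gap: 0.994
```

Request:
servo_tool(series=[[[-0.1, 0.5, -0.45, 0, 85], [-0.2, 1.0, -0.9, 0, 85], [-0.2, 1.0, -0.9, 0, 85]]])

```text
time_s: 2.35
position: [0.3072, -0.346, 0.2896]
ee_rot: [[0.001, 0.962, 0.273], [0.001, 0.273, -0.962], [-1.0, 0.001, -0.0]]
wrist_force: [-0.2, 0.5, 0.1]
finger_gap: 1.001
```

Request:
servo_tool(series=[[[0, 0.5, -0.45, 0, 85], [0, 1.0, -0.9, 0, 85], [0, 1.0, -0.9, 0, 85]]])

```text
time_s: 2.72
position: [0.3801, -0.2307, 0.2897]
ee_rot: [[0.002, 0.961, 0.276], [0.001, 0.276, -0.961], [-1.0, 0.002, -0.0]]
wrist_force: [-0.2, -0.3, 1.0]
finger_gap: 0.992
```

Request:
servo_tool(series=[[[0, 0.5, -0.45, 0, 85], [0, 1.0, -0.9, 0, 85], [0, 1.0, -0.9, 0, 85]]])

```text
time_s: 3.1
position: [0.4531, -0.1156, 0.2899]
ee_rot: [[0.002, 0.96, 0.279], [0.0, 0.279, -0.96], [-1.0, 0.002, 0.0]]
wrist_force: [-1.0, -0.1, 0.8]
finger_gap: 0.993
```

Request:
servo_tool(series=[[[0, 0.4, -0.4, -0.03, 85], [0, 0.8, -0.7, -0.06, 85], [0, 0.95, -0.86, -0.09, 85], [0, 0.95, -0.86, -0.12, 85], [0, 0.95, -0.86, -0.148, 85]]])

```text
time_s: 3.72
position: [0.5208, -0.0086, 0.2897]
ee_rot: [[0.002, 0.345, 0.939], [-0.001, 0.939, -0.345], [-1.0, -0.001, 0.002]]
wrist_force: [0.4, 0.3, 0.7]
finger_gap: 0.996
```

Request:
servo_tool(series=[[[0, 0, 0, -0.03, 85], [0, 0, 0, -0.06, 85], [0, 0, 0, -0.06, 85]]])

```text
time_s: 4.1
position: [0.5212, -0.0108, 0.2895]
ee_rot: [[0.002, -0.022, 1.0], [-0.002, 1.0, 0.022], [-1.0, -0.003, 0.002]]
wrist_force: [0.7, -0.1, -0.7]
finger_gap: 0.992
```

Run:
```python
from h import *
st=readout.read_state();p=imaging.camera("wrist")
cv2.imwrite("pics/w1.png",p["frame"][:,:,::-1])
print(st["position"],st["ee_rot"].round(3),st["qpos"])
for t in ["lock","clamp_hole"]: print(t,nets.recognise(t,p)[:2])
```

```text
[ 0.52123462 -0.0107967   0.28950591] [[ 0.002 -0.022  1.   ]
 [-0.002  1.     0.022]
 [-1.    -0.003  0.002]] [-8.69593232 11.8609149  92.95516    -0.12783616 75.05837185 -9.89641886]
lock [{'centre': [256.2, 165.9], 'conf': 0.98}]
clamp_hole [{'centre': [258.1, 165.4], 'conf': 0.94}]
```

View pics/w1.png

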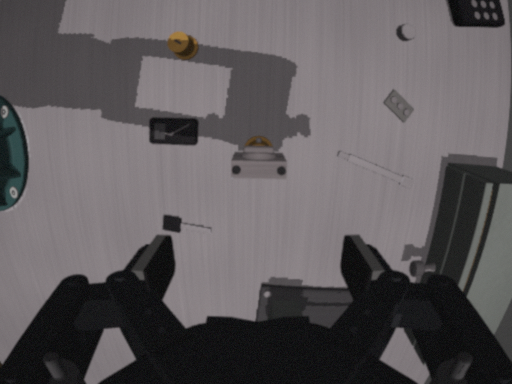

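Run:
```python
from h import *
st=readout.read_state();p=imaging.camera("wrist")
c=p["frame"][130:190,215:305,::-1];cv2.imwrite("pics/w1c.png",cv2.resize(c,None,fx=8,fy=8,interpolation=cv2.INTER_CUBIC))
a=atz(p,(236,170),.128,st);b=atz(p,(281.5,170),.128,st);d=b-a
print(a,b,np.linalg.norm(d),np.degrees(np.arctan2(d[1],d[0])),(a+b)/2)
```

```text
[ 0.50024264 -0.00441049  0.128     ] [ 0.54540097 -0.00347138  0.128     ] 0.04516809094226598 1.1913515162153572 [ 0.5228218  -0.00394093  0.128     ]
```

View pics/w1c.png

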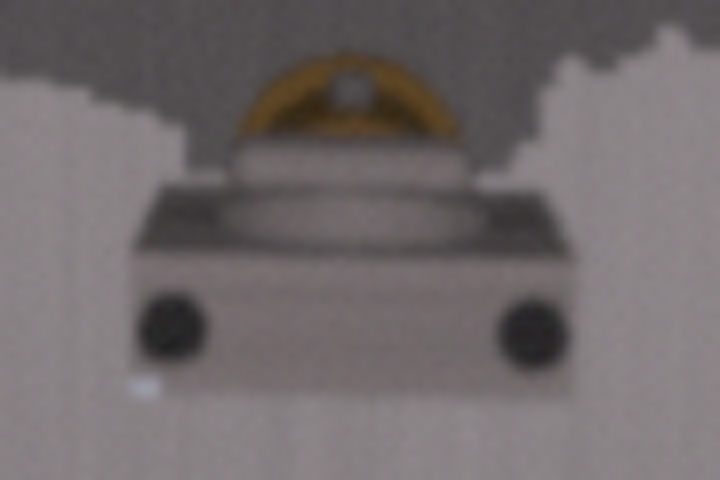

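Run:
```python
from h import *
st=readout.read_state();p=imaging.camera("wrist");print(st["position"],st["qpos"])
f=lambda u,v,z:atz(p,(215+u/8-.44,130+v/8-.44),z,st)
a=f(171,327,.129);b=f(533,334,.129);d=b-a
print(np.linalg.norm(d),np.degrees(np.arctan2(d[1],d[0])),(a+b)/2)
q=[f(u,v,.124) for u,v in [(133,255),(573,260),(573,393),(133,388)]]
print(np.round(q,4),np.mean(q,0))
```

```text
[ 0.52098817 -0.00942654  0.28963128] [-8.57985541e+00  1.18298737e+01  9.29777014e+01 -8.26906574e-02
  7.50700151e+01 -9.76970631e+00]
0.04481405905671488 0.09734427241222315 [ 0.5226667  -0.00432241  0.129     ]
[[ 0.4951  0.0036  0.124 ]
 [ 0.5502  0.0042  0.124 ]
 [ 0.5509 -0.013   0.124 ]
 [ 0.4951 -0.0135  0.124 ]] [ 0.52283536 -0.00466938  0.124     ]
```

Request:
servo_tool(series=[[[0.4, 0.05, 0.02, 0.0025, 85], [0.8, 0.05, 0.02, 0.0025, 85], [1.0, 0.05, 0.02, 0.0025, 85], [1.0, 0.05, 0.02, 0.0025, 85]]])

```text
time_s: 4.85
position: [0.5218, -0.0042, 0.1882]
ee_rot: [[-0.002, -0.005, 1.0], [-0.001, 1.0, 0.005], [-1.0, -0.001, -0.002]]
wrist_force: [-0.7, 0.4, 0.6]
finger_gap: 0.995
```

Run:
```python
from h import *
st=readout.read_state();p=imaging.camera("wrist");print(st["position"],st["ee_rot"].round(4),st["wrist_force"],st["wrist_torque"],st["qpos"])
cv2.imwrite("pics/w2.png",p["frame"][:,:,::-1])
```

```text
[ 0.5217569  -0.00417148  0.18821084] [[-0.0017 -0.0055  1.    ]
 [-0.0012  1.      0.0055]
 [-1.     -0.0012 -0.0017]] [-0.74446038  0.38833348  0.58875584] [ 0.05960636 -0.04528959  0.02276161] [-7.98831028e+00  1.79894872e+01  1.00216602e+02 -9.53165843e-02
  6.18810269e+01 -8.25570517e+00]
```

View pics/w2.png

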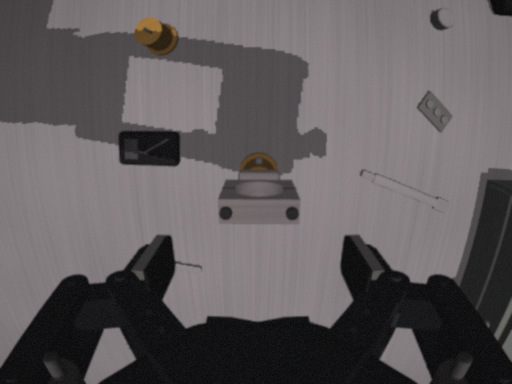

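Request:
servo_tool(series=[[[0.3, 0, 0.01, 0, 85], [0.6, 0, 0.01, 0, 85], [0.85, 0, 0.01, 0, 85], [0.94, 0, 0.01, 0, 85], [0.94, 0, 0.01, 0, 70]]])

```text
time_s: 5.52
position: [0.5245, -0.0045, 0.0961]
ee_rot: [[0.002, -0.006, 1.0], [-0.002, 1.0, 0.006], [-1.0, -0.002, 0.002]]
wrist_force: [0.4, 0.3, -0.4]
finger_gap: 0.825
```

Run:
```python
from h import *
st=readout.read_state();p=imaging.camera("wrist");print(st["position"],st["ee_rot"].round(4),st["wrist_force"],st["wrist_torque"],st["qpos"])
cv2.imwrite("pics/w3.png",p["frame"][:,:,::-1])
```

```text
[ 0.52447932 -0.00451875  0.09605452] [[ 0.0015 -0.0055  1.    ]
 [-0.0017  1.      0.0055]
 [-1.     -0.0017  0.0015]] [ 0.39266375  0.29569216 -0.39804162] [ 0.00796817 -0.04003934 -0.02381205] [ -7.98510708  25.41449028 105.03870286  -0.10950326  49.44758098
  -8.23028375]
```

View pics/w3.png

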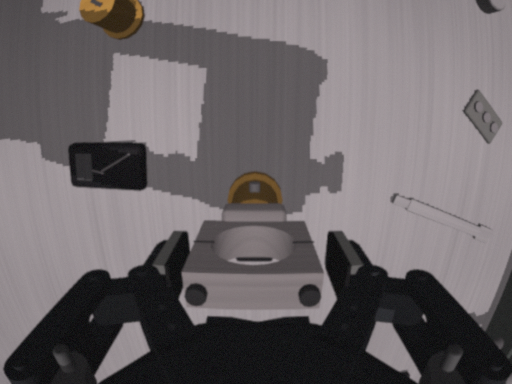

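Request:
servo_tool(series=[[[0.0, 0, -0.017, 0, 70], [0.0, 0, -0.017, 0, 50], [0, 0, -0.017, 0, 45], [0, 0, -0.017, 0, 45], [0, 0, -0.017, 0, 45]]], grip_force=60)

```text
time_s: 6.2
position: [0.5234, -0.0046, 0.0977]
ee_rot: [[0.004, -0.006, 1.0], [-0.002, 1.0, 0.006], [-1.0, -0.002, 0.003]]
wrist_force: [-2.5, 0.2, 7.9]
finger_gap: 0.649
```

Run:
```python
from h import *
# wrist centre geometry fit later
st=readout.read_state();print(st["position"],st["finger_gap"],st["wrist_force"],st["wrist_torque"],st["qpos"])
# fit links: r'=sqrt(r^2-off^2)
S=[([.16038692,-.57746925,.24744685],[20.5976,86.6005]),([0.52098817,-0.00942654,0.28963128],[11.82987,92.9777]),([0.5217569,-0.00417148,0.18821084],[17.98949,100.2166]),([0.52447932,-0.00451875,0.09605452],[25.41449,105.0387])]
from scipy.optimize import least_squares
def res(x):
    a,h,L2,L3=x;o=[]
    for P,(q2,q3) in S:
        r=np.sqrt(P[0]**2+P[1]**2-.069**2);a2=np.radians(q2);a3=np.radians(q2+q3)
        o+=[a+L2*np.sin(a2)+L3*np.sin(a3)-r,h+L2*np.cos(a2)+L3*np.cos(a3)-P[2]]
    return o
r=least_squares(res,[0,.2,.4,.4]);print(r.x,r.fun)
```

```text
[ 0.52338755 -0.00463618  0.09765337] 0.6494529268951384 [-2.5226477   0.19943145  7.8839797 ] [-0.01731559  0.32536951  0.03262829] [ -8.01050826  25.16085791 105.19413534  -0.11756706  49.42937755
  -8.25794495]
[ 0.02209718 -0.02089287  0.42769415  0.4227478 ] [-1.89363545e-02  7.01723338e-03  2.00059030e-03  4.29186184e-05
  9.54405029e-03 -2.12756161e-03  7.39171395e-03 -4.93259035e-03]
```

Request:
servo_tool(series=[[[-0.1, 0, 0, 0, 45], [-0.3, 0, 0, 0, 45], [-0.6, 0, 0, 0, 45], [-0.9, 0, 0, 0, 45], [-1.0, 0, 0, 0, 45]]])

```text
time_s: 6.82
position: [0.5239, -0.0045, 0.1996]
ee_rot: [[0.007, -0.006, 1.0], [-0.002, 1.0, 0.006], [-1.0, -0.003, 0.007]]
wrist_force: [-0.2, 0.5, -4.8]
finger_gap: 0.648
```

Request:
servo_tool(series=[[[-0.3, 0, 0, 0, 45], [-0.7, 0, 0, 0, 45], [-1.0, 0, 0, 0, 45], [-1.0, 0, 0, 0, 45]]])

```text
time_s: 7.32
position: [0.5244, -0.0044, 0.301]
ee_rot: [[0.011, -0.006, 1.0], [-0.003, 1.0, 0.006], [-1.0, -0.003, 0.011]]
wrist_force: [-0.0, 0.2, -4.4]
finger_gap: 0.645
```

Run:
```python
from h import *
st=readout.read_state();p=imaging.camera("wrist");s=imaging.camera("scene");t=imaging.camera("side");print(st["position"],st["ee_rot"].round(4),st["wrist_force"],st["wrist_torque"],st["qpos"])
for i in range(6):
  imaging.camera("wrist"); q=readout.read_state();print(q["wrist_force"].round(2),q["wrist_torque"].round(3))
for n,q in (("w4",p),("s4",s),("t4",t)): cv2.imwrite(f"pics/{n}.png",q["frame"][:,:,::-1])
```

```text
[ 0.52439361 -0.00441461  0.30101202] [[ 0.0107 -0.0056  0.9999]
 [-0.003   1.      0.0057]
 [-0.9999 -0.0031  0.0106]] [-0.00815812  0.17010535 -4.42821295] [ 0.02864532 -0.03710191  0.03893912] [-7.97170297e+00  1.13167863e+01  9.19959629e+01 -9.07750220e-02
  7.60577684e+01 -8.27441474e+00]
[ 0.11 -0.15 -4.08] [0.028 0.031 0.088]
[-0.35  0.41 -4.69] [0.036 0.032 0.024]
[ 0.81 -0.47 -4.86] [-0.029 -0.005  0.026]
[ 0.47 -0.27 -4.23] [0.004 0.026 0.019]
[ 0.25 -0.16 -4.51] [-0.024 -0.056 -0.036]
[-0.31  0.69 -4.78] [0.028 0.036 0.01 ]
```

View pics/w4.png

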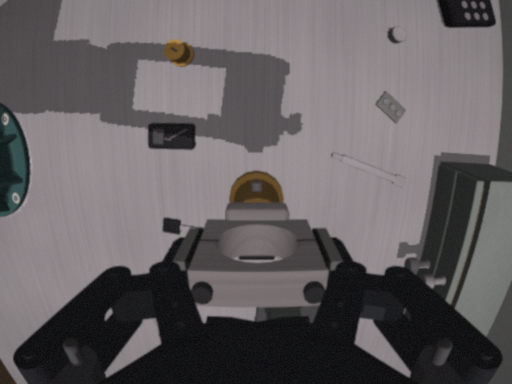

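View pics/s4.png

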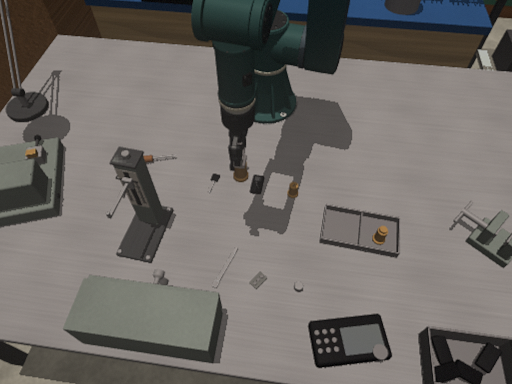

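View pics/t4.png

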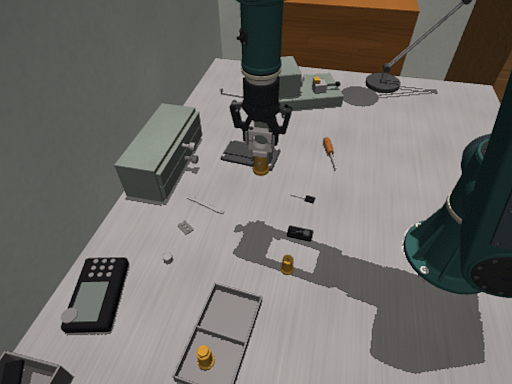

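Run:
```python
from h import *;import pickle
s,t=pickle.load(open("p0.pkl","rb"))
for z in np.arange(.3,.8,.05): print(round(z,2),proj(s,[.524,-.004,z]).round(),proj(t,[.524,-.004,z]).round())
```

```text
0.3 [239. 152.] [259. 139.]
0.35 [239. 138.] [259. 121.]
0.4 [238. 123.] [259. 101.]
0.45 [237. 106.] [259.  80.]
0.5 [236.  88.] [259.  56.]
0.55 [235.  68.] [260.  29.]
0.6 [233.  45.] [260.  -0.]
0.65 [232.  20.] [260. -34.]
0.7 [230.  -8.] [260. -72.]
0.75 [229. -40.] [ 260. -115.]
```

Run:
```python
from h import *;import pickle
s,t=pickle.load(open("p0.pkl","rb"))
print(tri(ray(s,(83,279)),ray(t,(200,111))), tri(ray(s,(221,294)),ray(t,(165,163))), tri(ray(s,(160,275)),ray(t,(192,147))))
```

```text
(array([ 0.82719108, -0.36779259,  0.10081711]), [np.float64(0.004084545892452099), np.float64(0.004084545892451968)]) (array([ 0.81870892, -0.01891103,  0.13956596]), [np.float64(0.020740598257739506), np.float64(0.02074059825773961)]) (array([ 0.78748516, -0.17765265,  0.09293874]), [np.float64(0.002692931937118881), np.float64(0.002692931937119089)])
```

```bash
cat >> h.py <<'E'
def mv(x,y,z,yaw=None,st=None):
    st=st or readout.read_state();R=st['ee_rot'];d=R.T@(np.array([x,y,z])-st['position'])*10
    cy=np.degrees(np.arctan2(R[1,2],R[0,2]));sp=0 if yaw is None else -(((yaw-cy+180)%360)-180)/360
    print("pos",st['position'].round(4),"yaw",cy.round(2),"tilt",R[:2,0].round(4),"F",st['wrist_force'].round(1),"T",st['wrist_torque'].round(2),"t",round(st['time_s'],2));print("shift",d.round(3),"spin",round(sp,4))
E
python3 -c "
from h import *
mv(.615,-.04,.31,-36)"
```

```text
pos [ 0.5229 -0.0042  0.2987] yaw 0.32 tilt [ 0.0051 -0.0023] F [-0.3  0.7 -4.8] T [0.03 0.04 0.01] t 7.78
shift [-0.108 -0.363  0.92 ] spin 0.1009
```

Request:
servo_tool(series=[[[-0.02, -0.1, 0.2, 0.025, 45], [-0.05, -0.2, 0.5, 0.05, 45], [-0.1, -0.3, 0.75, 0.075, 45], [-0.1, -0.36, 0.9, 0.1, 45], [-0.1, -0.36, 0.9, 0.1, 45]]])

```text
time_s: 8.4
position: [0.6138, -0.0401, 0.3085]
ee_rot: [[0.005, 0.582, 0.813], [-0.002, 0.813, -0.582], [-1.0, 0.001, 0.005]]
wrist_force: [0.0, -0.4, -4.5]
finger_gap: 0.649
```

```bash
python3 -c "
from h import *
mv(.70,-.07,.31,-80)"
```

```text
pos [ 0.6138 -0.0401  0.3085] yaw -35.63 tilt [ 0.0048 -0.0023] F [ 0.  -0.4 -4.5] T [0.02 0.03 0.02] t 8.4
shift [-0.01   0.259  0.875] spin 0.1233
```

Request:
servo_tool(series=[[[-0.01, 0.06, 0.2, 0.028, 45], [-0.01, 0.12, 0.45, 0.056, 45], [-0.01, 0.2, 0.7, 0.084, 45], [-0.01, 0.26, 0.87, 0.112, 45], [-0.01, 0.26, 0.87, 0.123, 45]]])

```text
time_s: 9.02
position: [0.6998, -0.0697, 0.3091]
ee_rot: [[0.004, 0.984, 0.176], [-0.002, 0.176, -0.984], [-1.0, 0.003, 0.003]]
wrist_force: [0.7, 0.4, -5.1]
finger_gap: 0.648
```

```bash
python3 -c "
from h import *
mv(.78,-.12,.31,-94.9)"
```

```text
pos [ 0.6998 -0.0697  0.3091] yaw -79.89 tilt [ 0.0037 -0.002 ] F [ 0.7  0.4 -5.1] T [0.01 0.07 0.03] t 9.03
shift [-0.005  0.701  0.636] spin 0.0417
```

Request:
servo_tool(series=[[[0, 0.15, 0.15, 0.02, 45], [0, 0.35, 0.32, 0.04, 45], [0, 0.55, 0.5, 0.042, 45], [0, 0.7, 0.64, 0.042, 45], [0, 0.7, 0.64, 0.042, 45]]])

```text
time_s: 9.65
position: [0.7798, -0.1209, 0.3082]
ee_rot: [[0.002, 0.996, -0.085], [-0.002, -0.085, -0.996], [-1.0, 0.002, 0.002]]
wrist_force: [-0.6, 0.8, -5.0]
finger_gap: 0.652
```

Run:
```python
from h import *
mv(.78,-.21,.31,-94.9)
st=readout.read_state();p=imaging.camera("wrist");cv2.imwrite("pics/w5.png",p["frame"][:,:,::-1])
for t in ["scale","hook_seat","hook"]: print(t,nets.recognise(t,p)[:2])
```

```text
pos [ 0.7798 -0.1209  0.3082] yaw -94.87 tilt [ 0.002  -0.0018] F [-0.6  0.8 -5. ] T [ 0.02 -0.01 -0.  ] t 9.65
shift [-0.016  0.077  0.888] spin 0.0001
scale [{'centre': [373.0, 233.2], 'conf': 0.89}]
hook_seat [{'centre': [445.1, 269.4], 'conf': 0.65}]
hook []
```

View pics/w5.png

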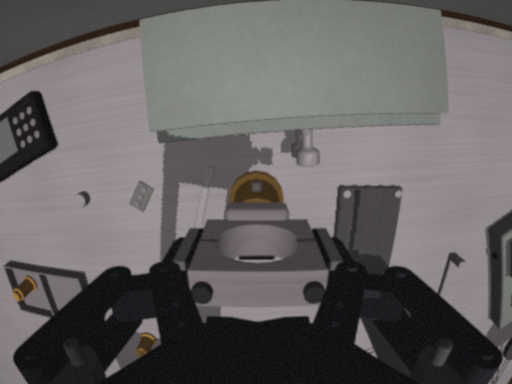

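Run:
```python
from h import *
st=readout.read_state();p=imaging.camera("wrist");import pickle;pickle.dump((st,p),open("w5.pkl","wb"))
c=p["frame"][170:310,330:490,::-1];cv2.imwrite("pics/w5c.png",cv2.resize(c,None,fx=4,fy=4,interpolation=cv2.INTER_CUBIC))
```

View pics/w5c.png

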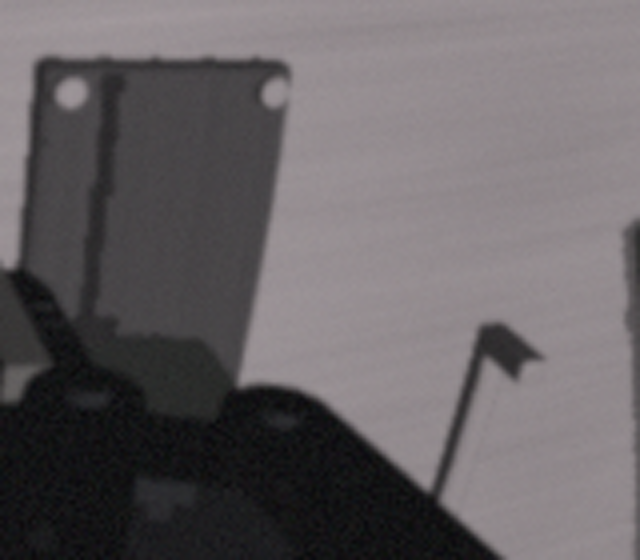

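Run:
```python
from h import *;import pickle
st,p=pickle.load(open("w5.pkl","rb"));s,t=pickle.load(open("p0.pkl","rb"))
f=lambda u,v:(330+u/4-.38,170+v/4-.38)
g=lambda u,v,z:atz(p,f(u,v),z,st)
a=g(38,62,.012);b=g(290,68,.012);d=b-a
print(a,b,np.linalg.norm(d),"scale -x dir",np.degrees(np.arctan2(d[0],-d[1]))-0, (a+b)/2)
d/=np.linalg.norm(d);n=np.array([-d[1],d[0],0]); 
if n[0]<0:n=-n
o=(a+b)/2-.145*n;print("dir",np.degrees(np.arctan2(n[1],n[0])),"origin",o,"seat",o+.117*n,"tip end",o+.144*n)
print("tip top",g(517,380,.249),g(545,357,.249),"foot",g(488,326,.229))
A=lambda u,v:ray(s,(90+u/4,135+v/4));C=lambda u,v:ray(t,(210+u/5,60+v/5))
print(tri(A(75,312),C(58,150),ray(p,f(531,369),st)))
print(tri(A(75,312),ray(p,f(531,369),st)))
```

```text
[ 0.72197686 -0.23939922  0.012     ] [ 0.71044406 -0.34789125  0.012     ] 0.10910328048145362 scale -x dir -6.0678015785744295 [ 0.71621046 -0.29364523  0.012     ]
dir -6.067801578574429 origin [ 0.57202282 -0.27831797  0.012     ] seat [ 0.68836733 -0.29068549  0.012     ] tip end [ 0.71521606 -0.29353953  0.012     ]
tip top [ 0.71104904 -0.29136088  0.249     ] [ 0.71546941 -0.29857377  0.249     ] foot [ 0.71375489 -0.29568375  0.229     ]
(array([ 0.71016222, -0.29608719,  0.24311855]), [np.float64(0.0020857059583509344), np.float64(0.0011986097603338872), np.float64(0.00313989145573271)])
(array([ 0.7206986, -0.2848662,  0.2600491]), [np.float64(0.0004614302634300874), np.float64(0.00046143026342994277)])
```

```bash
python3 -c "
from h import *
mv(.776,-.21,.30,-95.8)"
```

```text
pos [ 0.7791 -0.1196  0.3096] yaw -94.93 tilt [ 0.0028 -0.0016] F [ 0.7  0.2 -3.7] T [0.04 0.03 0.  ] t 9.9
shift [0.098 0.047 0.903] spin 0.0024
```

Request:
servo_tool(series=[[[0.02, 0.01, 0.2, 0.0025, 45], [0.05, 0.02, 0.45, 0.0025, 45], [0.08, 0.03, 0.7, 0.0025, 45], [0.09, 0.04, 0.88, 0.0025, 45], [0.09, 0.04, 0.88, 0.0025, 45]]])

```text
time_s: 10.52
position: [0.7751, -0.2104, 0.3002]
ee_rot: [[0.002, 0.995, -0.105], [-0.002, -0.104, -0.995], [-1.0, 0.003, 0.001]]
wrist_force: [-0.4, 0.7, -4.9]
finger_gap: 0.652
```

Run:
```python
from h import *
mv(.7726,-.2995,.27,-95.8)
st=readout.read_state();p=imaging.camera("wrist");import pickle;pickle.dump((st,p),open("w6.pkl","wb"))
cv2.imwrite("pics/w6.png",p["frame"][:,:,::-1])
```

```text
pos [ 0.7751 -0.2104  0.3002] yaw -96.0 tilt [ 0.0024 -0.0018] F [-0.4  0.7 -4.9] T [0.03 0.01 0.01] t 10.53
shift [0.304 0.067 0.889] spin -0.0006
```

View pics/w6.png

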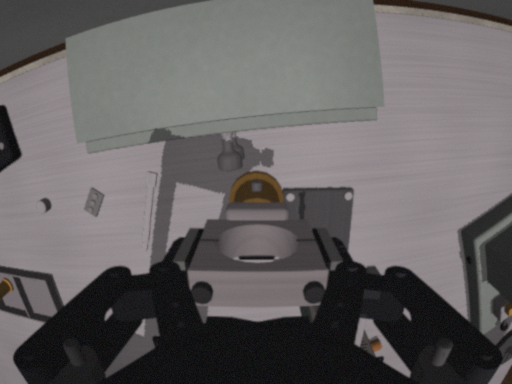

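Request:
servo_tool(series=[[[0.05, 0.02, 0.2, 0, 45], [0.1, 0.04, 0.45, 0, 45], [0.2, 0.06, 0.7, 0, 45], [0.3, 0.065, 0.89, 0, 45], [0.3, 0.065, 0.89, 0, 45]]])

```text
time_s: 11.2
position: [0.7713, -0.3003, 0.268]
ee_rot: [[-0.001, 0.994, -0.106], [0.0, -0.106, -0.994], [-1.0, -0.001, -0.0]]
wrist_force: [0.0, 0.9, -4.6]
finger_gap: 0.651
```

Run:
```python
from h import *
import pickle
mv(.771,-.2994,.239,-95.8)
st=readout.read_state();w=imaging.camera("wrist");s=imaging.camera("scene");t=imaging.camera("side");pickle.dump((st,w,s,t),open("a7.pkl","wb"))
cv2.imwrite("pics/w7.png",w["frame"][:,:,::-1])
cv2.imwrite("pics/s7.png",cv2.resize(s["frame"][130:290,60:220,::-1],None,fx=3.6,fy=3.6,interpolation=cv2.INTER_CUBIC))
cv2.imwrite("pics/t7.png",cv2.resize(t["frame"][40:200,170:330,::-1],None,fx=3.6,fy=3.6,interpolation=cv2.INTER_CUBIC))
```

```text
pos [ 0.7713 -0.3003  0.268 ] yaw -96.08 tilt [-0.0006  0.0002] F [ 0.   0.9 -4.6] T [ 0.06  0.02 -0.  ] t 11.2
shift [ 0.29  -0.004 -0.008] spin -0.0008
```

View pics/w7.png

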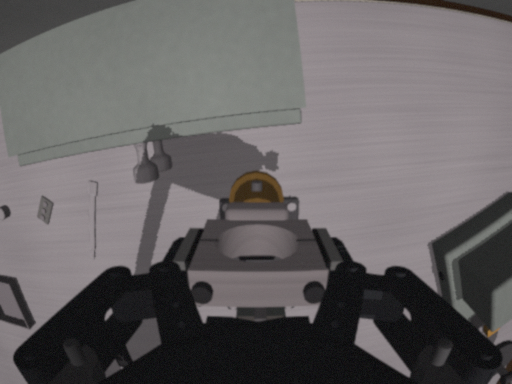

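View pics/s7.png

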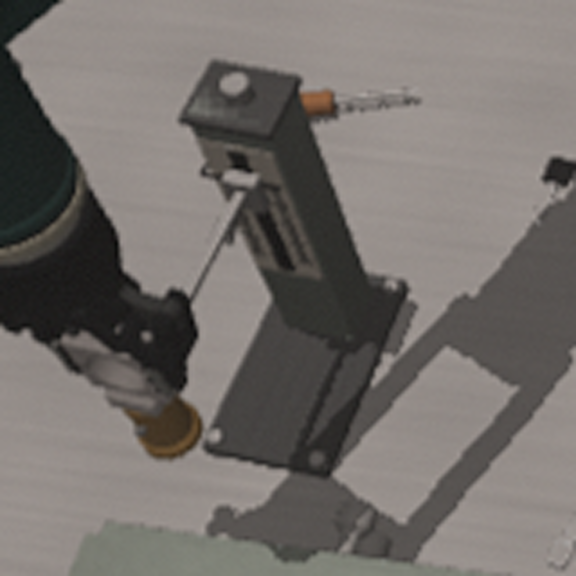

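View pics/t7.png

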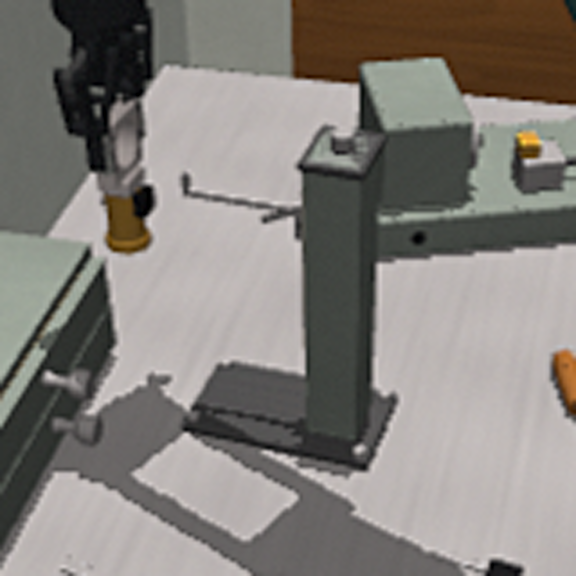

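Request:
servo_tool(series=[[[0.1, 0, 0, 0, 45], [0.2, 0, 0, 0, 45], [0.28, 0, 0, 0, 45], [0.28, 0, 0, 0, 45]]])

```text
time_s: 11.85
position: [0.7723, -0.2968, 0.241]
ee_rot: [[0.001, 0.995, -0.103], [0.001, -0.103, -0.995], [-1.0, 0.0, -0.001]]
wrist_force: [-1.3, 0.6, -4.1]
finger_gap: 0.647
```

Run:
```python
from h import *
import pickle
mv(.688,-.291,.2395,-95.9)
st=readout.read_state();w=imaging.camera("wrist");s=imaging.camera("scene");t=imaging.camera("side");pickle.dump((st,w,s,t),open("a8.pkl","wb"))
cv2.imwrite("pics/w8.png",cv2.resize(w["frame"][150:340,150:360,::-1],None,fx=3,fy=3,interpolation=cv2.INTER_CUBIC))
cv2.imwrite("pics/t8.png",cv2.resize(t["frame"][60:130,180:280,::-1],None,fx=7,fy=7,interpolation=cv2.INTER_CUBIC))
```

```text
pos [ 0.7723 -0.2968  0.241 ] yaw -95.89 tilt [0.0005 0.0011] F [-1.3  0.6 -4.1] T [ 0.    0.   -0.06] t 11.85
shift [ 0.014 -0.845  0.029] spin 0.0
```

View pics/w8.png

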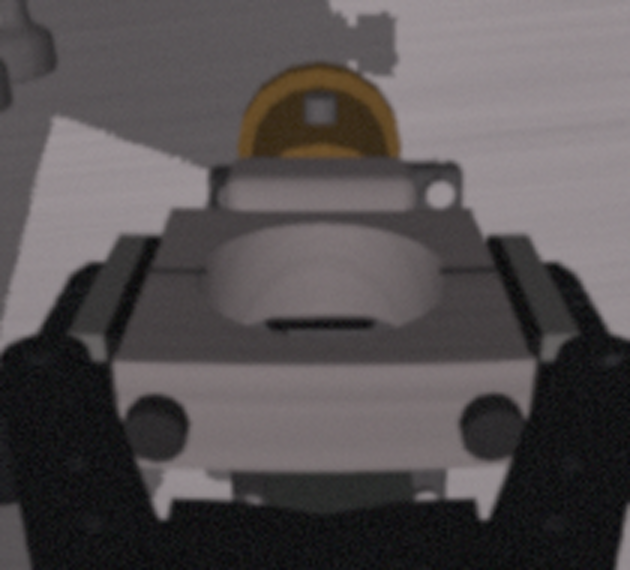

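View pics/t8.png

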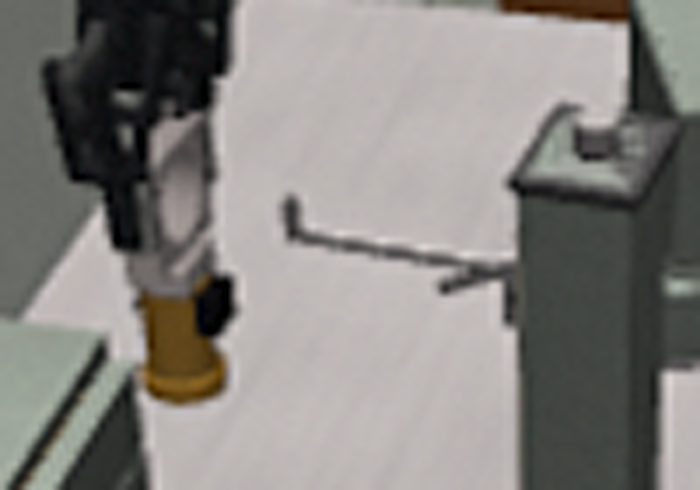

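Request:
servo_tool(series=[[[0.014, 0, 0.03, 0, 45], [0.014, -0.05, 0.03, 0, 45], [0.014, -0.2, 0.03, 0, 45], [0.014, -0.35, 0.03, 0, 45], [0.014, -0.4, 0.03, 0, 45]]])

```text
time_s: 12.62
position: [0.7321, -0.2964, 0.2418]
ee_rot: [[0.003, 0.995, -0.103], [-0.0, -0.103, -0.995], [-1.0, 0.003, 0.0]]
wrist_force: [-0.4, 0.3, -4.8]
finger_gap: 0.641
```

Run:
```python
from h import *
import pickle
mv(.688,-.291,.2395,-95.9)
st=readout.read_state();w=imaging.camera("wrist");s=imaging.camera("scene");t=imaging.camera("side")
cv2.imwrite("pics/w9.png",cv2.resize(w["frame"][150:340,150:360,::-1],None,fx=3,fy=3,interpolation=cv2.INTER_CUBIC))
cv2.imwrite("pics/t9.png",cv2.resize(t["frame"][60:130,180:280,::-1],None,fx=7,fy=7,interpolation=cv2.INTER_CUBIC))
```

```text
pos [ 0.7321 -0.2964  0.2418] yaw -95.93 tilt [ 0.0032 -0.0004] F [-0.4  0.3 -4.8] T [-0.04 -0.   -0.01] t 12.62
shift [ 0.022 -0.444 -0.008] spin -0.0001
```

View pics/w9.png

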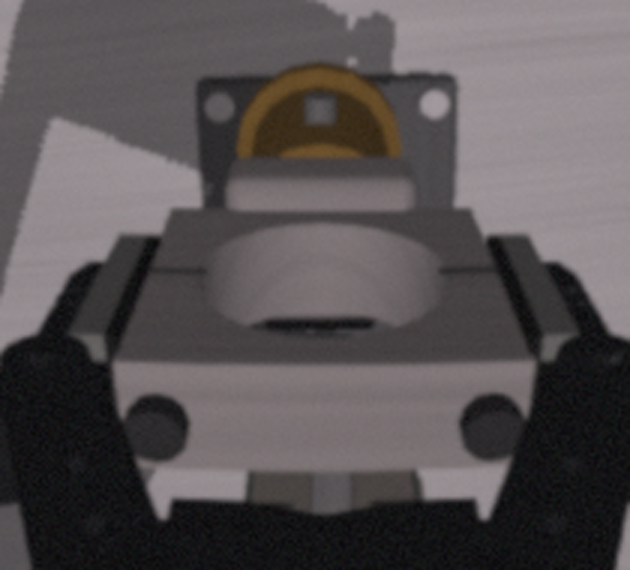

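View pics/t9.png

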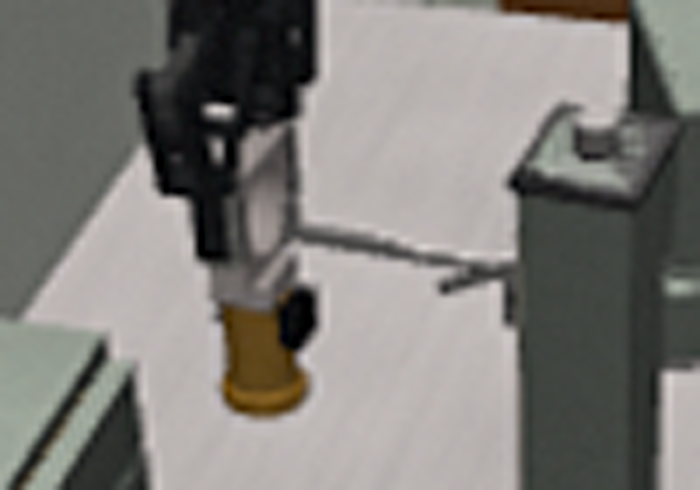

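Request:
servo_tool(series=[[[0.02, -0.05, 0.02, 0, 45], [0.02, -0.2, 0.02, 0, 45], [0.02, -0.35, 0.02, 0, 45], [0.02, -0.43, 0.02, 0, 45], [0.02, -0.44, 0.02, 0, 45]]])

```text
time_s: 13.4
position: [0.6891, -0.294, 0.2397]
ee_rot: [[0.004, 0.995, -0.103], [-0.001, -0.103, -0.995], [-1.0, 0.004, 0.0]]
wrist_force: [-0.6, 0.6, -4.0]
finger_gap: 0.648
```

Run:
```python
from h import *
import pickle
w=imaging.camera("wrist");s=imaging.camera("scene");t=imaging.camera("side")
mv(.688,-.291,.2395,-95.9)
cv2.imwrite("pics/w10.png",cv2.resize(w["frame"][150:340,150:360,::-1],None,fx=3,fy=3,interpolation=cv2.INTER_CUBIC))
cv2.imwrite("pics/t10.png",cv2.resize(t["frame"][60:130,180:280,::-1],None,fx=7,fy=7,interpolation=cv2.INTER_CUBIC))
```

```text
pos [ 0.6898 -0.2941  0.2397] yaw -95.92 tilt [ 0.0049 -0.0008] F [ 0.8 -0.5 -4.4] T [-0.02 -0.03 -0.03] t 13.55
shift [ 0.002 -0.021 -0.029] spin -0.0
```

View pics/w10.png

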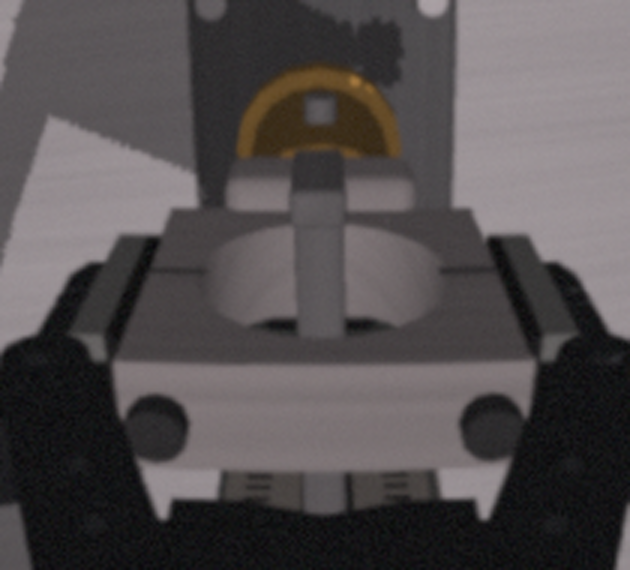

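View pics/t10.png

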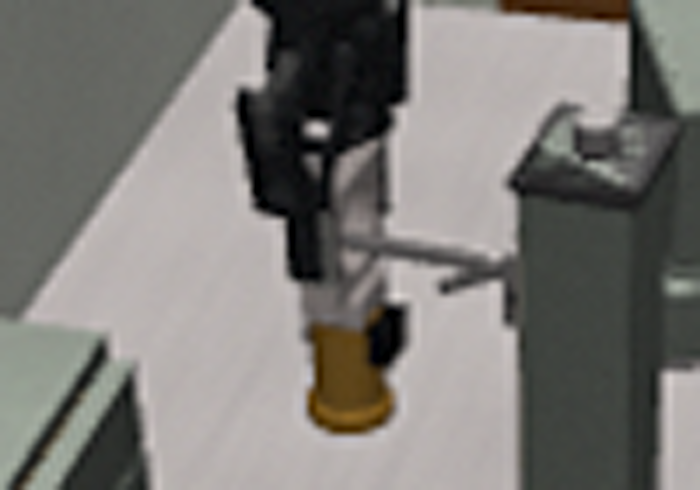

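Request:
servo_tool(series=[[[0.05, 0, 0, 0, 45], [0.15, 0, 0, 0, 45], [0.25, 0, 0, 0, 45], [0.35, 0, 0, 0, 45], [0.4, 0, 0, 0, 45]]])

```text
time_s: 14.18
position: [0.6898, -0.2939, 0.1987]
ee_rot: [[0.004, 0.995, -0.103], [-0.0, -0.103, -0.995], [-1.0, 0.004, -0.0]]
wrist_force: [-0.8, 0.6, -2.6]
finger_gap: 0.65
```

```bash
cat > f.py <<'E'
from h import *
def avg(n=8):
    F=[];P=[];R=[]
    for i in range(n):
        imaging.camera("side"); q=readout.read_state();F.append(np.r_[q["wrist_force"],q["wrist_torque"]]);P.append(q["position"]);R.append(q["ee_rot"][:2,0])
    print("t",round(q["time_s"],2),"F",np.mean(F,0).round(3),"sd",np.std(F,0)[2].round(2),"P",np.mean(P,0).round(4),"tilt",np.mean(R,0).round(4),"gap",q["finger_gap"])
E
python3 -c "
from f import *
avg()"
```

```text
t 14.57 F [-0.648  0.711 -2.957  0.064  0.113 -0.023] sd 0.71 P [ 0.6899 -0.294   0.1997] tilt [ 0.0046 -0.0007] gap 0.6479497679447124
```

Request:
servo_tool(series=[[[0.03, 0, 0, 0, 45], [0.09, 0, 0, 0, 45], [0.15, 0, 0, 0, 45], [0.21, 0, 0, 0, 45], [0.25, 0, 0, 0, 45]]])

```text
time_s: 15.2
position: [0.6905, -0.2943, 0.1749]
ee_rot: [[0.006, 0.995, -0.103], [-0.001, -0.103, -0.995], [-1.0, 0.006, 0.001]]
wrist_force: [-0.3, -0.2, 0.4]
finger_gap: 0.647
```

```bash
python3 -c "
from f import *
avg(6);avg(10)"
```

```text
t 15.5 F [ 0.291  0.205 -0.199 -0.064 -0.029 -0.002] sd 0.53 P [ 0.6905 -0.2943  0.1752] tilt [ 0.0057 -0.0013] gap 0.6497135641095798
t 16.0 F [ 0.737 -0.972 -0.424 -0.085 -0.061  0.004] sd 0.35 P [ 0.6905 -0.2943  0.1755] tilt [ 0.0059 -0.0014] gap 0.646014598541223
```

Request:
servo_tool(series=[[[0.01, 0, 0, 0, 45], [0.02, 0, 0, 0, 45], [0.025, 0, 0, 0, 45]]])

```text
time_s: 16.38
position: [0.6904, -0.2943, 0.1727]
ee_rot: [[0.006, 0.995, -0.103], [-0.001, -0.103, -0.995], [-1.0, 0.006, 0.001]]
wrist_force: [0.4, 0.1, 0.7]
finger_gap: 0.649
```

```bash
python3 -c "
from f import *
avg(10);avg(10);avg(10)"
```

```text
t 16.88 F [ 0.77  -1.203  0.391 -0.098 -0.079  0.015] sd 0.51 P [ 0.6905 -0.2943  0.1728] tilt [ 0.0058 -0.0014] gap 0.6505471613003267
t 17.38 F [ 0.632 -0.553  0.156 -0.092 -0.052 -0.001] sd 0.65 P [ 0.6905 -0.2943  0.1728] tilt [ 0.0058 -0.0014] gap 0.6459088558743573
t 17.88 F [ 0.735 -0.699  0.101 -0.128 -0.055  0.015] sd 0.58 P [ 0.6905 -0.2943  0.1728] tilt [ 0.0058 -0.0014] gap 0.6488983664204518
```

Run:
```python
from h import *
w=imaging.camera("wrist");t=imaging.camera("side")
cv2.imwrite("pics/w11.png",cv2.resize(w["frame"][170:320,150:360,::-1],None,fx=3.8,fy=3.8,interpolation=cv2.INTER_CUBIC))
cv2.imwrite("pics/t11.png",cv2.resize(t["frame"][60:150,180:300,::-1],None,fx=6,fy=6,interpolation=cv2.INTER_CUBIC))
```

```text
(no output)
```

View pics/w11.png

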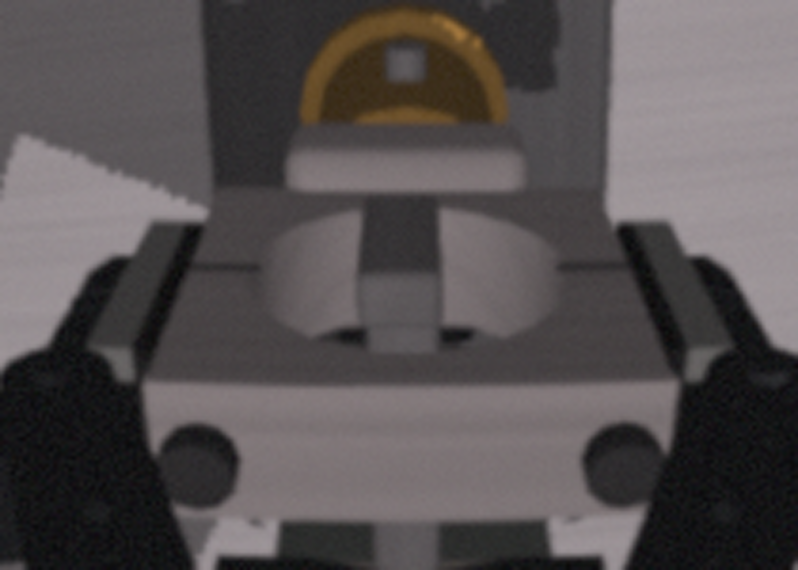

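View pics/t11.png

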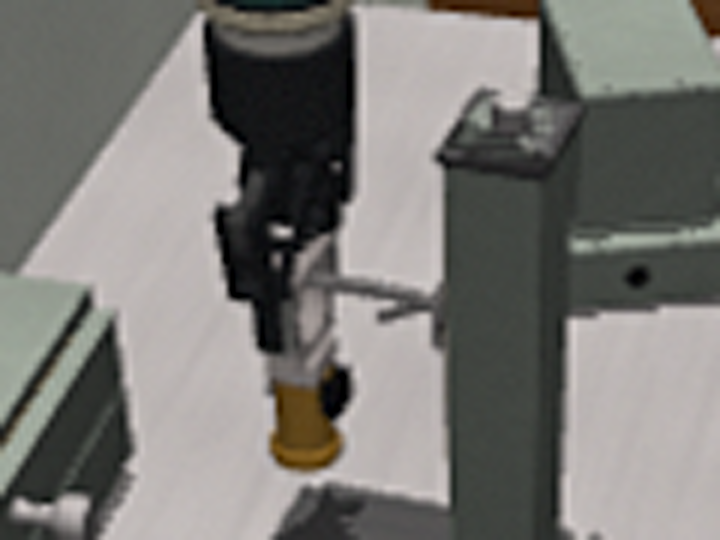

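Request:
servo_tool(series=[[[-0.009, 0, 0, 0, 45], [-0.009, 0, 0, 0, 45]]])

```text
time_s: 18.23
position: [0.6905, -0.2943, 0.1738]
ee_rot: [[0.006, 0.995, -0.103], [-0.001, -0.103, -0.995], [-1.0, 0.006, 0.001]]
wrist_force: [0.0, -0.8, -0.7]
finger_gap: 0.648
```

```bash
python3 -c "
from f import *
avg(10);avg(10)"
```

```text
t 18.73 F [ 0.602 -0.788 -0.008 -0.106 -0.066 -0.004] sd 0.28 P [ 0.6904 -0.2943  0.1737] tilt [ 0.0058 -0.0014] gap 0.6496905434183479
t 19.23 F [ 0.85  -0.653  0.239 -0.12  -0.075  0.014] sd 0.49 P [ 0.6905 -0.2943  0.1737] tilt [ 0.0058 -0.0014] gap 0.6493547948069291
```

Request:
servo_tool(series=[[[0, 0, 0, 0, 45], [0, 0, 0, 0, 45]]], grip_force=20)

```text
time_s: 19.48
position: [0.6904, -0.2943, 0.1737]
ee_rot: [[0.006, 0.995, -0.103], [-0.001, -0.103, -0.995], [-1.0, 0.006, 0.001]]
wrist_force: [0.3, -0.5, -0.0]
finger_gap: 0.646
```

Request:
servo_tool(series=[[[0, 0, 0, 0, 57], [0, 0, 0, 0, 59], [0, 0, 0, 0, 62], [0, 0, 0, 0, 66], [0, 0, 0, 0, 72]]])

```text
time_s: 20.1
position: [0.6904, -0.2943, 0.1737]
ee_rot: [[0.006, 0.995, -0.103], [-0.001, -0.103, -0.995], [-1.0, 0.006, 0.001]]
wrist_force: [-0.6, -0.4, 1.3]
finger_gap: 0.844
```

Run:
```python
from f import *
w=imaging.camera("wrist");t=imaging.camera("side")
cv2.imwrite("pics/w12.png",cv2.resize(w["frame"][170:320,150:360,::-1],None,fx=3.8,fy=3.8,interpolation=cv2.INTER_CUBIC))
cv2.imwrite("pics/t12.png",cv2.resize(t["frame"][60:150,180:300,::-1],None,fx=6,fy=6,interpolation=cv2.INTER_CUBIC))
avg(4)
```

```text
t 20.4 F [-0.085 -0.125 -0.23  -0.006 -0.002  0.026] sd 0.62 P [ 0.6905 -0.2943  0.1737] tilt [ 0.0058 -0.0014] gap 0.8413410492729997
```

View pics/w12.png

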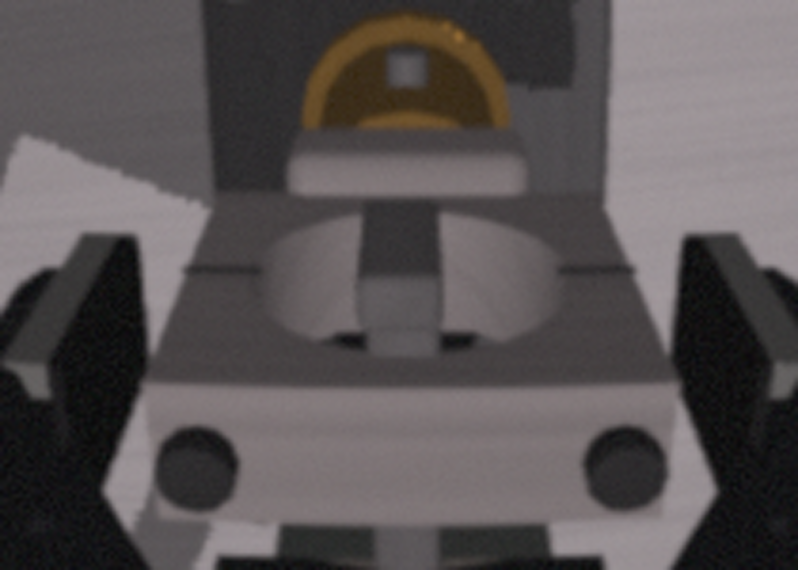

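View pics/t12.png

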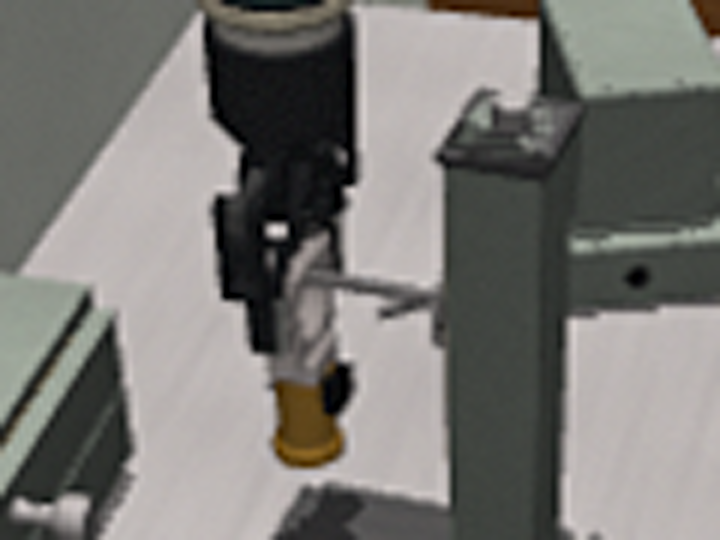

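Run:
```python
from f import *
pr=None
for i in range(9):
    for j in range(9): imaging.camera("side")
    w=imaging.camera("wrist");g=cv2.cvtColor(w["frame"],cv2.COLOR_RGB2GRAY)[210:300,185:330].astype(np.float32)
    if pr is not None: print(np.round(cv2.phaseCorrelate(pr,g),3) if 0 else cv2.phaseCorrelate(pr,g)[0], np.abs(g-pr).mean().round(2))
    pr=g
avg(2)
cv2.imwrite("pics/w13.png",cv2.resize(w["frame"][170:320,150:360,::-1],None,fx=3.8,fy=3.8,interpolation=cv2.INTER_CUBIC))
```

```text
(0.011787853727938113, 0.01228982941211143) 1.35
(-0.012146611011260688, 0.007577286995363863) 1.36
(0.020171776053544477, -0.028610349950739078) 1.34
(-0.008110303822874698, 0.05497418466008952) 1.33
(0.019984612306146232, 0.056320634854579055) 1.31
(0.018543447366994315, -0.0328747317892919) 1.31
(0.009948028059213243, 0.02680466314356522) 1.32
(-0.03737678521869725, 0.018934273535293755) 1.29
t 25.0 F [ 0.221 -0.574 -0.114  0.026 -0.    -0.013] sd 0.37 P [ 0.6905 -0.2943  0.1737] tilt [ 0.0058 -0.0014] gap 0.845214781798622
```

View pics/w13.png

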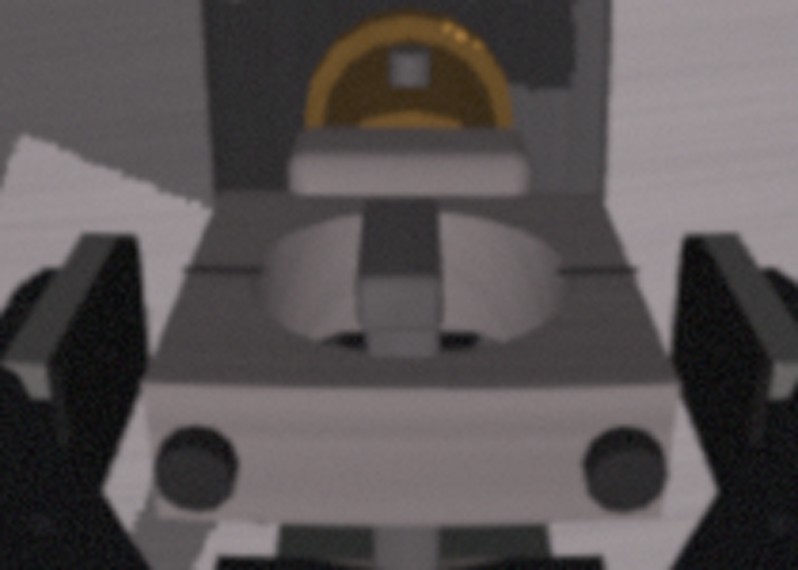

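Request:
servo_tool(series=[[[0, 0, 0, 0, 64], [0, 0, 0, 0, 60], [0, 0, 0, 0, 57], [0, 0, 0, 0, 54], [0, 0, 0, 0, 50]]])

```text
time_s: 25.62
position: [0.6905, -0.2943, 0.1737]
ee_rot: [[0.006, 0.995, -0.103], [-0.001, -0.103, -0.995], [-1.0, 0.006, 0.001]]
wrist_force: [-0.3, -0.5, 0.1]
finger_gap: 0.651
```

Request:
servo_tool(series=[[[0, 0, 0, 0, 45], [0, 0, 0, 0, 45], [0, 0, 0, 0, 45]]], grip_force=60)

```text
time_s: 26.0
position: [0.6905, -0.2943, 0.1737]
ee_rot: [[0.006, 0.995, -0.103], [-0.001, -0.103, -0.995], [-1.0, 0.006, 0.001]]
wrist_force: [0.5, -0.7, 0.4]
finger_gap: 0.647
```

Run:
```python
from f import *
avg(5)
w=imaging.camera("wrist")
cv2.imwrite("pics/w14.png",cv2.resize(w["frame"][170:320,150:360,::-1],None,fx=3.8,fy=3.8,interpolation=cv2.INTER_CUBIC))
```

```text
t 26.25 F [ 0.211 -0.332 -0.304 -0.039  0.018 -0.005] sd 0.56 P [ 0.6905 -0.2944  0.1737] tilt [ 0.0058 -0.0015] gap 0.6475473620321304
```

View pics/w14.png

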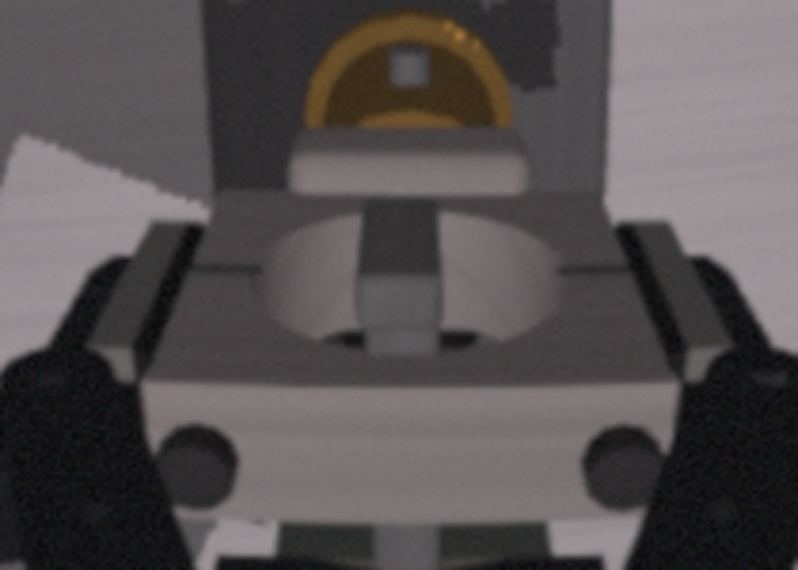

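Request:
servo_tool(series=[[[-0.05, 0, 0, 0, 45], [-0.12, 0, 0, 0, 45], [-0.2, 0, 0, 0, 45], [-0.27, 0, 0, 0, 45], [-0.32, 0, 0, 0, 45]]])

```text
time_s: 26.92
position: [0.6901, -0.2942, 0.2061]
ee_rot: [[0.006, 0.995, -0.103], [-0.001, -0.103, -0.995], [-1.0, 0.006, 0.001]]
wrist_force: [1.1, -0.8, -4.1]
finger_gap: 0.65
```

Request:
servo_tool(series=[[[-0.02, 0, 0, 0, 45], [-0.05, 0, 0, 0, 45], [-0.08, 0, 0, 0, 45], [-0.11, 0, 0, 0, 45], [-0.14, 0, 0, 0, 45]]])

```text
time_s: 27.55
position: [0.6899, -0.2941, 0.2201]
ee_rot: [[0.005, 0.995, -0.103], [-0.001, -0.103, -0.995], [-1.0, 0.005, 0.001]]
wrist_force: [0.3, 0.1, -4.2]
finger_gap: 0.648
```

Request:
servo_tool(series=[[[-0.05, 0, 0, 0, 45], [-0.1, 0, 0, 0, 45], [-0.15, 0, 0, 0, 45], [-0.19, 0, 0, 0, 45], [-0.19, 0, 0, 0, 45]]])

```text
time_s: 28.18
position: [0.69, -0.2943, 0.2397]
ee_rot: [[0.006, 0.995, -0.103], [-0.002, -0.103, -0.995], [-1.0, 0.006, 0.001]]
wrist_force: [-0.2, -0.2, -3.6]
finger_gap: 0.652
```

Run:
```python
from f import *
avg(5);mv(.771,-.303,.2395,-95.9)
w=imaging.camera("wrist");t=imaging.camera("side")
cv2.imwrite("pics/w15.png",cv2.resize(w["frame"][170:320,150:360,::-1],None,fx=3.8,fy=3.8,interpolation=cv2.INTER_CUBIC))
cv2.imwrite("pics/t15.png",cv2.resize(t["frame"][60:150,180:300,::-1],None,fx=6,fy=6,interpolation=cv2.INTER_CUBIC))
```

```text
t 28.43 F [-4.90e-02 -1.26e-01 -4.59e+00 -2.00e-02  4.00e-03 -3.00e-03] sd 0.28 P [ 0.6897 -0.294   0.2389] tilt [ 0.0049 -0.001 ] gap 0.6487210395422062
pos [ 0.6896 -0.294   0.2387] yaw -95.92 tilt [ 0.0046 -0.0008] F [-0.8 -0.2 -4.5] T [-0.01  0.04 -0.  ] t 28.43
shift [-0.004  0.819  0.006] spin -0.0
```

View pics/w15.png

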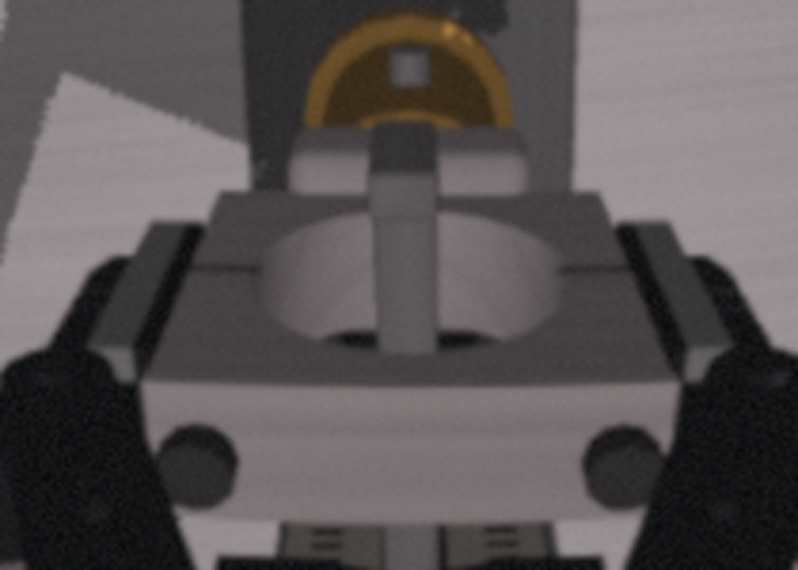

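View pics/t15.png

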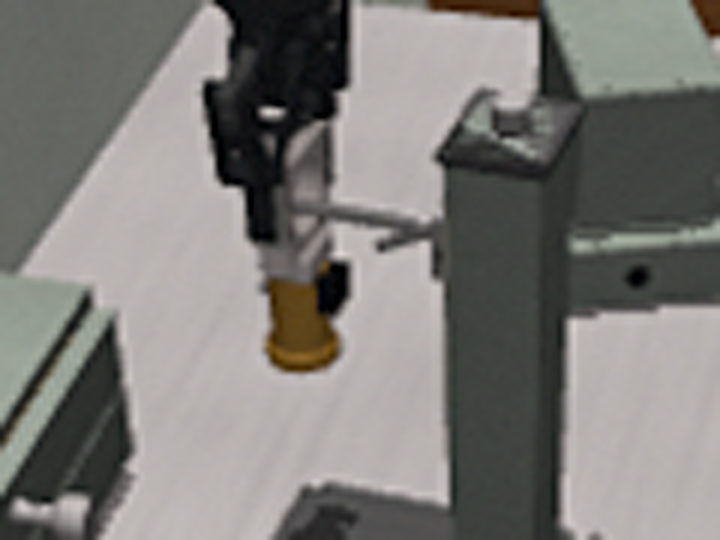

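Off the hook, strip centred in the hole. Withdraw along the strip.

Request:
servo_tool(series=[[[0, 0.08, 0, 0, 45], [0, 0.25, 0, 0, 45], [0, 0.45, 0, 0, 45], [0, 0.65, 0, 0, 45], [0, 0.82, 0, 0, 45]]])

```text
time_s: 29.15
position: [0.7725, -0.3025, 0.2388]
ee_rot: [[0.005, 0.995, -0.103], [-0.001, -0.103, -0.995], [-1.0, 0.005, 0.0]]
wrist_force: [0.2, -0.4, -4.4]
finger_gap: 0.646
```

Run:
```python
from f import *
mv(.771,-.303,.30,-95.9)
w=imaging.camera("wrist");t=imaging.camera("side")
cv2.imwrite("pics/t16.png",cv2.resize(t["frame"][60:150,180:300,::-1],None,fx=6,fy=6,interpolation=cv2.INTER_CUBIC))
```

```text
pos [ 0.7725 -0.3025  0.2388] yaw -95.91 tilt [ 0.0051 -0.0008] F [ 0.2 -0.4 -4.4] T [-0.01  0.03  0.01] t 29.15
shift [-0.612 -0.011  0.007] spin -0.0
```

View pics/t16.png

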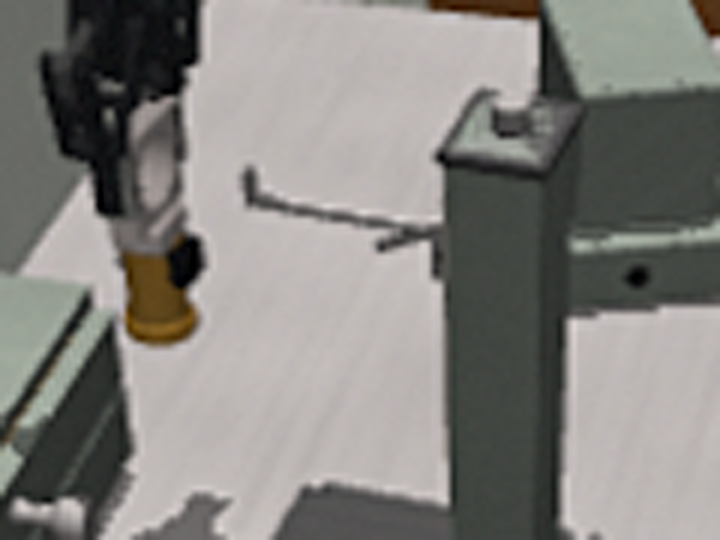

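Request:
servo_tool(series=[[[-0.15, 0, -0.1, 0, 45], [-0.4, 0, -0.3, 0, 45], [-0.6, 0, -0.6, 0, 45], [-0.6, 0, -0.9, 0, 45], [-0.6, 0, -1.0, 0, 45]]])

```text
time_s: 29.88
position: [0.7831, -0.1987, 0.2984]
ee_rot: [[0.006, 0.995, -0.099], [0.0, -0.099, -0.995], [-1.0, 0.005, -0.001]]
wrist_force: [-0.1, -1.5, -4.1]
finger_gap: 0.648
```

Request:
servo_tool(series=[[[0, -0.1, -0.3, 0, 45], [0, -0.25, -0.65, 0, 45], [0, -0.4, -1.0, 0, 45], [0, -0.4, -1.0, 0, 45]]])

```text
time_s: 30.38
position: [0.7517, -0.0913, 0.2971]
ee_rot: [[0.003, 0.995, -0.096], [0.002, -0.096, -0.995], [-1.0, 0.002, -0.002]]
wrist_force: [-0.6, -0.9, -4.4]
finger_gap: 0.652
```

Request:
servo_tool(series=[[[0, -0.1, -0.3, 0, 45], [0, -0.3, -0.65, 0, 45], [0, -0.45, -1.0, 0, 45], [0, -0.45, -1.0, 0, 45]]])

```text
time_s: 30.88
position: [0.7151, 0.0152, 0.2965]
ee_rot: [[0.001, 0.996, -0.093], [0.003, -0.093, -0.996], [-1.0, 0.0, -0.003]]
wrist_force: [0.6, -1.4, -4.9]
finger_gap: 0.646
```

Request:
servo_tool(series=[[[0, -0.1, -0.3, 0, 45], [0, -0.3, -0.65, 0, 45], [0, -0.45, -1.0, 0, 45], [0, -0.45, -1.0, 0, 45]]])

```text
time_s: 31.38
position: [0.6787, 0.1208, 0.2961]
ee_rot: [[-0.001, 0.996, -0.09], [0.003, -0.09, -0.996], [-1.0, -0.001, -0.003]]
wrist_force: [0.7, -1.3, -4.2]
finger_gap: 0.651
```

Run:
```python
from f import *
mv(.536,.25,.27,-95)
st=readout.read_state();w=imaging.camera("wrist")
cv2.imwrite("pics/w17.png",w["frame"][:,:,::-1])
print([nets.recognise(n,w)[:1] for n in ("tray","free_bay","barrel")])
```

```text
pos [0.6787 0.1208 0.2961] yaw -95.19 tilt [-0.0008  0.0029] F [ 0.7 -1.3 -4.2] T [-0.06 -0.06 -0.01] t 31.38
shift [ 0.266 -1.538 -1.157] spin -0.0005
[[{'centre': [127.1, 238.0], 'conf': 0.68}], [{'centre': [123.2, 238.7], 'conf': 0.75}], [{'centre': [96.4, 252.7], 'conf': 0.77}]]
```

View pics/w17.png

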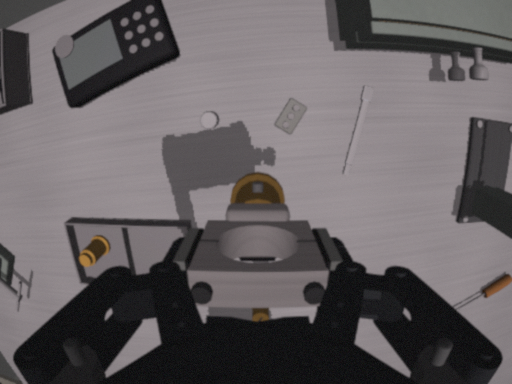

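Run:
```python
from f import *
st=readout.read_state();w=imaging.camera("wrist")
cv2.imwrite("pics/w17c.png",cv2.resize(w["frame"][200:300,50:210,::-1],None,fx=4.5,fy=4.5,interpolation=cv2.INTER_CUBIC))
for uv in [(68,220),(192,222),(127,229)]: print(atz(w,uv,.028,st).round(4))
mv(.60,.21,.29,-95)
```

```text
[0.6109 0.4432 0.028 ]
[0.5944 0.222  0.028 ]
[0.5897 0.3303 0.028 ]
pos [0.6801 0.1175 0.2964] yaw -95.41 tilt [0.0004 0.0019] F [-0.2 -1.4 -4.8] T [-0.02 -0.03  0.03] t 31.62
shift [ 0.066 -0.885 -0.845] spin -0.0011
```

View pics/w17c.png

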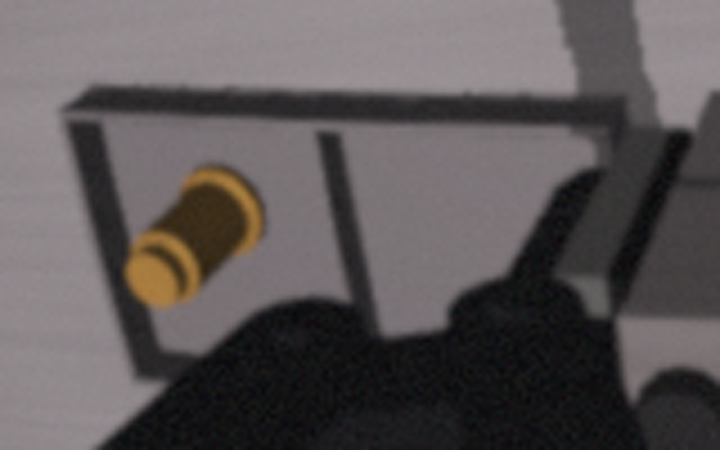

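Run:
```python
from f import *
st=readout.read_state();w=imaging.camera("wrist")
for uv,z in [((70.4,219.5),0),((188.9,221.8),0),((64.2,225.5),.028),((186.5,228),.028)]: print(atz(w,uv,z,st).round(4))
```

```text
[0.6016 0.4609 0.    ]
[0.584 0.235 0.   ]
[0.6014 0.4558 0.028 ]
[0.5855 0.2322 0.028 ]
```

Request:
servo_tool(series=[[[0, -0.2, -0.2, 0, 45], [0, -0.45, -0.45, 0, 45], [0, -0.75, -0.7, 0, 45], [0, -0.9, -0.85, 0, 45], [0, -0.9, -0.85, 0, 45]]])

```text
time_s: 32.3
position: [0.5975, 0.2119, 0.2969]
ee_rot: [[0.001, 0.996, -0.092], [0.002, -0.092, -0.996], [-1.0, 0.0, -0.002]]
wrist_force: [-0.9, -0.1, -4.0]
finger_gap: 0.648
```

Run:
```python
from f import *
mv(.536,.297,.27,-95)
st=readout.read_state();w=imaging.camera("wrist")
cv2.imwrite("pics/w18.png",w["frame"][:,:,::-1])
```

```text
pos [0.5975 0.2119 0.2969] yaw -95.31 tilt [0.0006 0.0022] F [-0.9 -0.1 -4. ] T [-0.09 -0.07 -0.04] t 32.3
shift [ 0.271 -0.692 -0.79 ] spin -0.0009
```

View pics/w18.png

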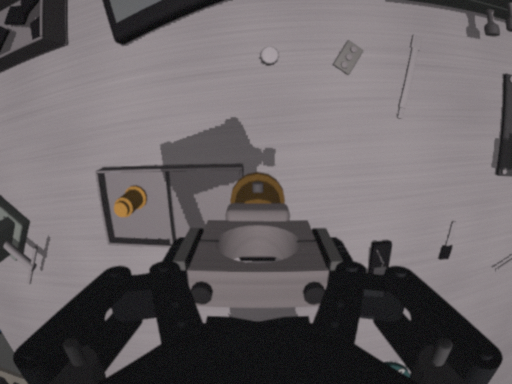

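Run:
```python
from f import *
st=readout.read_state();w=imaging.camera("wrist")
cv2.imwrite("pics/w18c.png",cv2.resize(w["frame"][150:250,80:260,::-1],None,fx=4,fy=4,interpolation=cv2.INTER_CUBIC))
mv(.529,.2975,.22,-95)
```

```text
pos [0.5991 0.2104 0.2969] yaw -95.4 tilt [0.0017 0.0015] F [-0.2 -0.1 -4.3] T [-0.03  0.02  0.01] t 32.4
shift [ 0.769 -0.781 -0.799] spin -0.0011
```

View pics/w18c.png

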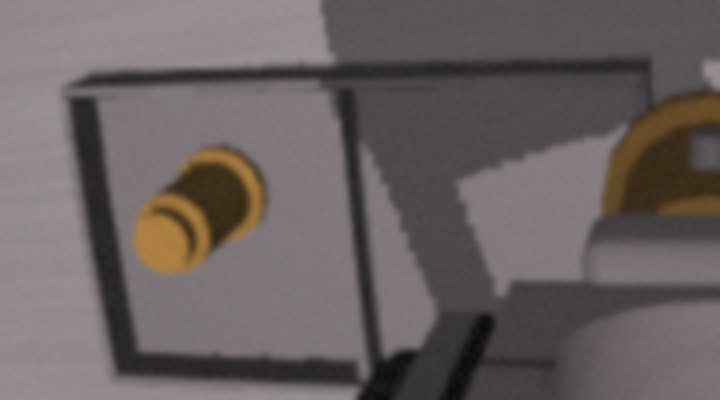

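Request:
servo_tool(series=[[[0, -0.15, -0.15, 0, 45], [0, -0.4, -0.4, 0, 45], [0.1, -0.65, -0.65, 0, 45], [0.3, -0.78, -0.8, 0, 45], [0.5, -0.78, -0.8, 0, 45]]])

```text
time_s: 33.02
position: [0.528, 0.299, 0.2466]
ee_rot: [[0.002, 0.996, -0.093], [0.002, -0.093, -0.996], [-1.0, 0.001, -0.003]]
wrist_force: [-0.0, -1.2, -4.5]
finger_gap: 0.649
```

Run:
```python
from f import *
mv(.529,.2975,.16,-95)
st=readout.read_state();w=imaging.camera("wrist");t=imaging.camera("side");s=imaging.camera("scene")
cv2.imwrite("pics/w19.png",w["frame"][:,:,::-1])
cv2.imwrite("pics/t19.png",cv2.resize(t["frame"][234:384,120:320,::-1],None,fx=3.8,fy=3.8,interpolation=cv2.INTER_CUBIC))
cv2.imwrite("pics/s19.png",cv2.resize(s["frame"][130:280,280:430,::-1],None,fx=3.8,fy=3.8,interpolation=cv2.INTER_CUBIC))
```

```text
pos [0.528  0.299  0.2466] yaw -95.33 tilt [0.0016 0.0024] F [-0.  -1.2 -4.5] T [-0.04 -0.02 -0.02] t 33.02
shift [0.866 0.01  0.016] spin -0.0009
```

View pics/w19.png

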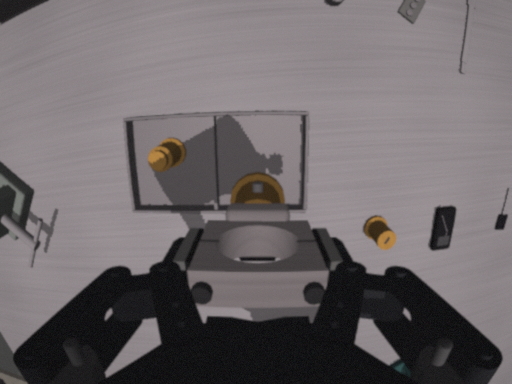

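View pics/t19.png

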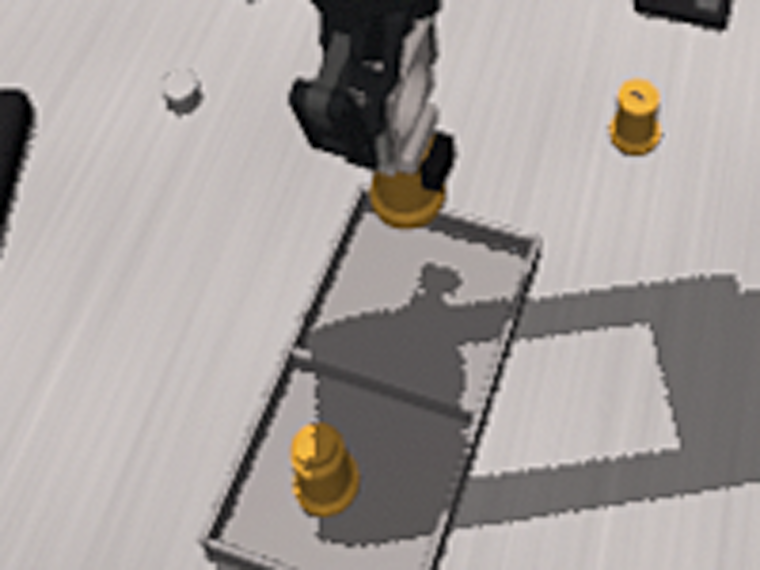

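View pics/s19.png

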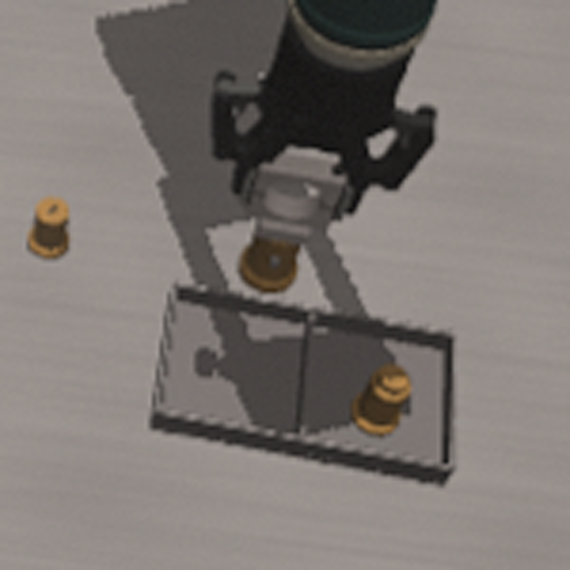

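Run:
```python
from f import *
st=readout.read_state();w=imaging.camera("wrist")
for uv in [(126,120),(307,113),(304,211),(133,210),(215,116),(217,211)]: print(atz(w,uv,.028,st).round(4))
```

```text
[0.6008 0.4524 0.028 ]
[0.5838 0.2347 0.028 ]
[0.4642 0.2452 0.028 ]
[0.4846 0.4656 0.028 ]
[0.59   0.3408 0.028 ]
[0.4744 0.3529 0.028 ]
```

Request:
servo_tool(series=[[[0.15, 0, 0.03, 0, 45], [0.4, 0, 0.03, 0, 45], [0.65, 0, 0.03, 0, 45], [0.85, 0, 0.03, 0, 45], [0.9, 0, 0.03, 0, 45]]])

```text
time_s: 33.85
position: [0.5283, 0.2938, 0.1555]
ee_rot: [[-0.001, 0.995, -0.095], [0.0, -0.095, -0.995], [-1.0, -0.001, -0.0]]
wrist_force: [0.7, 0.1, -4.6]
finger_gap: 0.65
```

Request:
servo_tool(series=[[[0.1, 0, 0, 0, 45], [0.2, 0, 0, 0, 45], [0.3, 0, 0, 0, 45], [0.4, 0, 0, 0, 45], [0.45, 0, 0, 0, 45]]])

```text
time_s: 34.48
position: [0.5279, 0.2937, 0.1096]
ee_rot: [[-0.002, 0.995, -0.095], [-0.0, -0.095, -0.995], [-1.0, -0.002, 0.0]]
wrist_force: [0.2, 0.3, -4.7]
finger_gap: 0.647
```

Run:
```python
from f import *
avg(6);mv(.528,.2945,.102,-95)
w=imaging.camera("wrist");cv2.imwrite("pics/w20.png",w["frame"][:,:,::-1])
```

```text
t 34.77 F [ 0.159  0.027 -4.352  0.    -0.019  0.02 ] sd 0.43 P [0.5282 0.2938 0.1102] tilt [-0.0013  0.0002] gap 0.6462309788131314
pos [0.5286 0.2939 0.1109] yaw -95.47 tilt [-0.0003  0.0006] F [-0.2  0.6 -4.4] T [-0.02  0.01 -0.04] t 34.77
shift [ 0.089 -0.006 -0.005] spin -0.0013
```

View pics/w20.png

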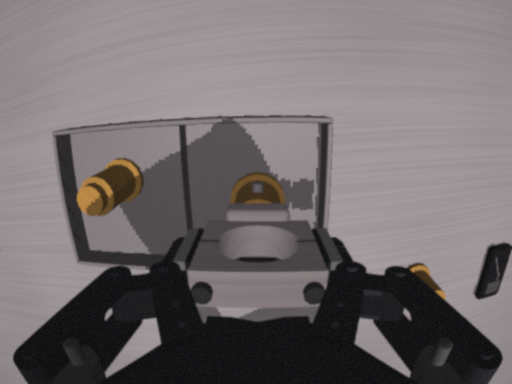

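Request:
servo_tool(series=[[[0.02, 0, 0, 0, 45], [0.04, 0, 0, 0, 45], [0.06, 0, 0, 0, 45], [0.07, 0, 0, 0, 45], [0.07, 0, 0, 0, 45]]])

```text
time_s: 35.45
position: [0.5285, 0.2939, 0.1038]
ee_rot: [[-0.001, 0.995, -0.095], [0.001, -0.095, -0.995], [-1.0, -0.001, -0.0]]
wrist_force: [0.3, 0.9, -4.8]
finger_gap: 0.647
```

Request:
servo_tool(series=[[[0.01, 0, 0, 0, 45], [0.02, 0, 0, 0, 45], [0.02, 0, 0, 0, 45]]])

```text
time_s: 35.83
position: [0.5284, 0.2939, 0.1017]
ee_rot: [[-0.001, 0.995, -0.095], [0.0, -0.095, -0.995], [-1.0, -0.001, -0.0]]
wrist_force: [-0.6, -0.2, -4.8]
finger_gap: 0.646
```

Run:
```python
from f import *
avg(6)
```

```text
t 36.12 F [-4.020e-01 -1.750e-01 -4.542e+00 -2.600e-02 -9.000e-03  4.000e-03] sd 0.52 P [0.5285 0.2939 0.1018] tilt [-0.0005  0.0005] gap 0.6461391200400496
```

Request:
servo_tool(series=[[[0.005, 0, 0, 0, 45], [0.01, 0, 0, 0, 45], [0.01, 0, 0, 0, 45]]])

```text
time_s: 36.5
position: [0.5286, 0.294, 0.1013]
ee_rot: [[-0.0, 0.995, -0.095], [0.001, -0.095, -0.995], [-1.0, -0.0, -0.001]]
wrist_force: [-1.3, -0.8, 2.7]
finger_gap: 0.648
```

Request:
servo_tool(series=[[[0.005, 0, 0, 0, 45], [0.01, 0, 0, 0, 45], [0.01, 0, 0, 0, 45]]])

```text
time_s: 36.88
position: [0.5287, 0.294, 0.1012]
ee_rot: [[0.0, 0.995, -0.095], [0.001, -0.095, -0.995], [-1.0, 0.0, -0.001]]
wrist_force: [-3.9, -1.8, 8.3]
finger_gap: 0.649
```

Run:
```python
from f import *
avg(5)
```

```text
t 37.12 F [-3.429 -1.349  8.63  -0.421  0.666 -0.034] sd 0.22 P [0.5287 0.294  0.1013] tilt [0.0003 0.0007] gap 0.6489239559470874
```

Standing firmly on the floor (net +8.6 N); back off the pressure a hair, then release.

Request:
servo_tool(series=[[[-0.004, 0, 0, 0, 45], [-0.006, 0, 0, 0, 45], [-0.006, 0, 0, 0, 45]]], grip_force=20)

```text
time_s: 37.5
position: [0.5286, 0.2939, 0.1014]
ee_rot: [[-0.0, 0.995, -0.095], [0.001, -0.095, -0.995], [-1.0, -0.0, -0.001]]
wrist_force: [0.2, 0.2, -3.6]
finger_gap: 0.649
```

Request:
servo_tool(series=[[[0, 0, 0, 0, 57], [0, 0, 0, 0, 60], [0, 0, 0, 0, 66], [0, 0, 0, 0, 75], [0, 0, 0, 0, 82]]])

```text
time_s: 38.12
position: [0.5286, 0.2939, 0.1014]
ee_rot: [[0.0, 0.995, -0.095], [0.001, -0.095, -0.995], [-1.0, -0.0, -0.001]]
wrist_force: [0.2, -0.1, 0.2]
finger_gap: 0.961
```

Request:
servo_tool(series=[[[0, 0, 0, 0, 84], [0, 0, 0, 0, 84], [-0.1, 0, 0, 0, 84], [-0.2, 0, 0, 0, 84], [-0.2, 0, 0, 0, 84]]])

```text
time_s: 38.75
position: [0.5296, 0.2944, 0.123]
ee_rot: [[0.003, 0.995, -0.095], [0.002, -0.095, -0.995], [-1.0, 0.002, -0.002]]
wrist_force: [0.5, -0.7, -0.6]
finger_gap: 0.984
```

Run:
```python
from f import *
avg(5)
w=imaging.camera("wrist");cv2.imwrite("pics/w21.png",w["frame"][:,:,::-1])
```

```text
t 39.0 F [ 0.066 -0.463 -0.165 -0.004 -0.012 -0.001] sd 0.57 P [0.5287 0.2939 0.1217] tilt [0.0004 0.0008] gap 0.9794333379912677
```

View pics/w21.png

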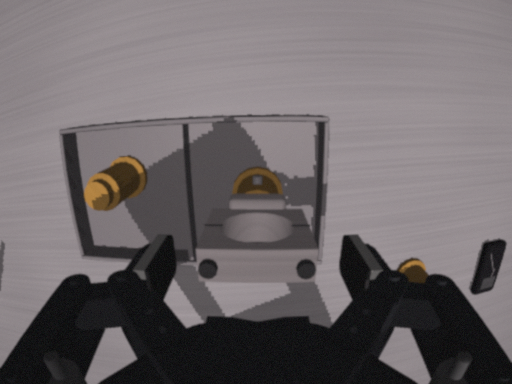

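Lock stands upright and free in the bay. Retreat upward.

Request:
servo_tool(series=[[[-0.2, 0, 0, 0, 84], [-0.5, 0, 0, 0, 84], [-0.8, 0, 0, 0, 84], [-1.0, 0, 0, 0, 84], [-1.0, 0, 0, 0, 84]]])

```text
time_s: 39.67
position: [0.5294, 0.2942, 0.2226]
ee_rot: [[0.002, 0.995, -0.095], [0.002, -0.095, -0.995], [-1.0, 0.002, -0.002]]
wrist_force: [0.2, 0.6, 0.4]
finger_gap: 0.979
```

Request:
servo_tool(series=[[[-0.3, 0, 0, 0, 84], [-0.6, 0, 0, 0, 84], [-0.9, 0, 0, 0, 84], [-0.9, 0, 0, 0, 84]]])

```text
time_s: 40.17
position: [0.5302, 0.2945, 0.3136]
ee_rot: [[0.005, 0.995, -0.095], [0.003, -0.095, -0.995], [-1.0, 0.005, -0.003]]
wrist_force: [-0.3, -0.2, 0.4]
finger_gap: 0.981
```

Run:
```python
from f import *
avg(4)
for n in ("scene","side","wrist"):
    p=imaging.camera(n);cv2.imwrite(f"pics/end_{n}.png",p["frame"][:,:,::-1])
```

```text
t 40.38 F [ 0.143 -0.274 -0.196  0.006  0.009  0.02 ] sd 0.54 P [0.5286 0.2938 0.3109] tilt [0.0005 0.0009] gap 0.9846794292554524
```

View pics/end_scene.png

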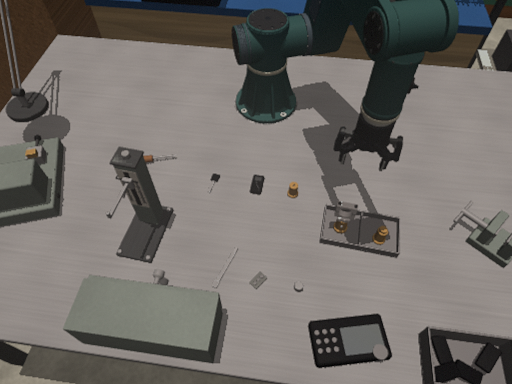

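View pics/end_side.png

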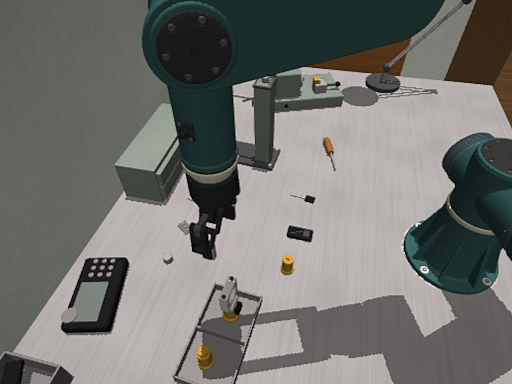

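View pics/end_wrist.png

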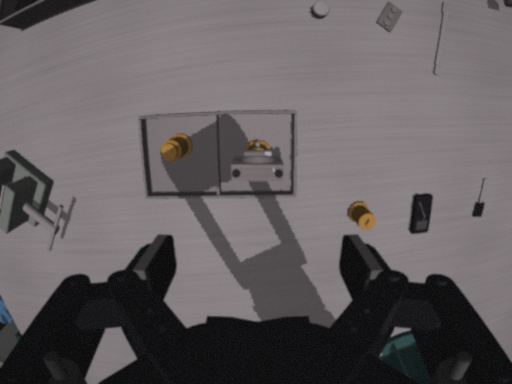

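The lock stands upright in the free bay (scene picture (342,222), side picture (231,300)). Every bystander is where it started and the arm is clear.

```bash
python3 -c "
from rig import ticket
print(ticket.sign_off())"
```

```text
the job is handed in; nothing more can be done
None
```

The steering lock has been weighed on the scale and set down upright in the empty bay of the tray; I handed the job in at about 40 s.

- **Weighing:** I hung the lock by the clamp hole and lowered it until the wrist force read about zero (within roughly 0.2 N) before opening the fingers. Pictures before and after showed the hook hardly moving. It then hung free for about 5 s, moving less than 0.06 pixel over the last 4 s. The wrist force in the air was about 4.5 N, so the lock weighs about 0.46 kg.
- **Lifting off:** I gripped it again, raised it slowly and drew it straight out along the hook, with no unusual forces and nothing touching the hook end or the case.
- **Placing:** The tray floor met it within about 1 mm of the expected height. I pressed down slightly at contact (8.6 N), then backed off before letting go. That back-off went a little too far: the wrist briefly carried about 3.6 N again, so the lock may have settled by about 0.1 mm on release.
- **Last checks:** The final pictures show the lock upright in the free bay, everything else looking unmoved, and the arm clear with the wrist force near zero.
- **Disagreements:** The scene and side cameras differed by up to about 12 mm at the tray, so I placed the lock by the wrist camera. A small sideways reading of about 0.8 N while the lock was on the hook disappeared when I released it.

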